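# After the tremor: stand the bottles up and fish the music box key out of the gap

## Robot

A 7-joint arm with a two-finger parallel gripper is mounted at the origin on the work surface. World frame = base frame: x ahead of the robot, y to its left, z up, the work surface at z = 0. Lengths are in m, angles in rad, forces in N, time in s.
With the tool pointing down it reaches from about 0.4 to 0.85 m from the base axis. Payload 10.4 kg.
Tool frame: the origin (TCP) lies on the mounting face of the last link; the fingertips stand r.tips_ahead ahead of it and the grasp point (between the pads) lies 164 mm ahead of it (r.tips_ahead is the distance from the TCP to the fingertips, in m); z points along the fingers, y is the line along which they close (so a half turn about z gives the same grasp; the last joint's range is limited). The gripper opens to 87 mm and grips with 3 to 60 N. Pads are 19 mm wide; open, the fingers measure 117 mm over their backs; the gripper's body (75 mm by 190 mm) begins 51 mm behind the grasp point.
Start: joints at [-1.267, 0.332, -0.065, 1.46, 0.022, 1.35, -0.088], TCP at [0.201, 0.592, 0.405] pointing down, gripper open.
Joint ranges: [-2.6, 2.6], [-0.5, 2.12], [-1.47, 1.34], [0.16, 2.42], [-1.27, 4.41], [0.06, 2.06], [-2.6, 2.6]. Speed limits (rad/s): [2.22, 2.22, 2.79, 2.79, 3.14, 3.14, 3.14].

## Interface

Orientations are given as a unit quaternion [x, y, z, w].
In Python, from bench import telemetry, imaging, job, r gives the robot as it stands.
- The arm moves only by the tool move_arm, never from a script. Its argument "steps" is a list of rows, each an object of numbers: "dx", "dy", "dz": the shift along the tool's x, y, z in cm; "spin": the turn about the tool's z in rad. In form: [{"dx": .., "dy": .., "dz": .., "spin": ..}, ...]. A call has 1 to 12 rows; each row shifts and turns the commanded pose from where the row before left it, along the tool's axes as they then stand; what a row does not reach is not made up. A row lasts 1/10 s, in which the tool goes at most 50 mm and 8.59 degrees, less where a joint would pass 70% of its speed; a pose out of reach is approached as far as the arm can. A call with a gripper value outside its range is refused whole. "claw" is the finger opening in cm, from 0 to 8.7, set as the call begins (left out, the last holds). The fingers move at their own pace and stop on an object; "squeeze" is the grip in N (left out, the last holds). Time passes only in rows, so rows that do not move let the fingers close. It gives the time, the measured TCP pose, the force, the opening and the grip force at its end, in the units of the state.
- telemetry.read_state(): the state, without advancing time (a new reading comes with each control period).
- imaging.camera(name): name is "side" or "top" or "wrist"; returns a dict with "img" (420x560x3 uint8, red, green, blue), "camera_matrix" (3x3 intrinsics, pixels), "R" (3x3) and "t" (3): a world point X has camera coordinates R X + t. Camera axes: x right, y down, z forward; pixel columns grow to the right and rows downward; lengths in m; the calibration is good to about 2 mm. A picture is of the moment at which its call begins. There is no depth.
- job.close_job(): hands the job in; it is judged then, once.
The state is a dict: "time": time; "joint_positions": joint angles; "joint_vel": joint speeds; "joint_torque": joint torques, N m; "ee_pos": TCP position; "eef_rot": TCP orientation; "ft_force": force on the tool from outside, world axes, zero at the start; "torque": the same for the moment, N m; "width": finger opening in m; "grip_force": force on a finger pad.
Only numpy, scipy, OpenCV 4.12 (cv2) and the standard library are available. Lean on these libraries where they do the work, as an engineer would, in place of code of your own. Each camera call takes 0.05 s, during which the arm holds its last target. There are 200 camera calls.

## Task

A tremor has upset the shelf. Stand every bottle that lies tipped over upright on the cork runner again, leaving them all standing. The music box key has dropped into the narrow gap between the books and the loudspeaker: with the bent rod draw it out of the front of the gap, lay it inside the open music box and gently shut the lid all the way; the rod goes back on top of the tea tin as it was, handle on the tin and long leg hanging down beside it, and the piggy bank and coin dish stay where they are.

Things in the scene. Friction and masses are not known exactly. Their poses are not given: they have to be found in the camera images.
- gap_mouth (a point): The gap: middle of its mouth, on the shelf surface. A fixed row of books (at -y) and a fixed loudspeaker (at +y) stand 56 mm apart, each 50 mm wide, 190 mm deep and 135 mm high. Own +x runs into the gap, away from the robot; z up. The gap is open above and at the mouth, and closed by a 10 mm board at its far end, so its free depth is 180 mm.
- key_mid (a point): Brass music box key, 75 mm long, 12 mm thick, 0.06 kg. The point is the middle of its length, on its axis, half-way through the thickness. Own +x runs towards the wide bow (the last 24 mm, x from 13.5 to 37.5 mm, 36 mm wide in y); the rest, x from -37.5 to 13.5 mm, is a square shaft 12 mm wide. It starts flat on the shelf 75 to 105 mm inside the gap, bow towards the closed end.
- rod_handle (a point): Bent rod: wooden handle 100 x 24 x 34 mm (x, y, z); the point is the handle's centre. From the handle's +x end an 8 mm aluminium rod runs on 35 mm (to x = 85 mm) and then bends straight down; the leg ends in a flat cross foot 8 x 28 x 12 mm (x, y, z). 0.14 kg in all, balanced about 10 mm ahead (+x) of the handle's centre. It starts with its handle lying on the tin and its leg hanging beside the tin's far side.
- rod_tip (a point): Underside of the foot at the end of the rod's leg: 85 mm ahead (+x) of the handle's centre and 187 mm below it. The same axes as the handle.
- tin_top (a point): Centre of the flat top of the fixed blue tea tin: top 110 x 80 mm (x, y), 190 mm above the shelf. x points away from the robot, z up.
- musicbox: Fixed open wooden music box, 130 x 180 x 70 mm (x, y, z), walls and floor 6 mm; origin at the centre of its underside, front side towards -x. Its lid is hinged on the far (+x) rim. A brass movement 45 mm wide in y and 36 mm high (above the box's underside) fills its +y end.
- box_well (a point): Middle of the free part of the box's inner floor (about 118 mm in x by 120 mm in y), 6 mm above the shelf. Axes as the music box.
- lid (a joint): Lid angle, rad: 0 is fully shut, it starts between 1.3 and 1.65 (about upright); stop at 1.9. A stiff hinge: the lid stays where it is left and needs about 0.15 N m to turn, plus or minus its weight (0.15 kg).
- lid_hinge (a point): On the hinge line, mid-length, 70 mm above the shelf. The lid is a plate 130 mm (from the hinge) x 180 mm x 8 mm; the point turns with the lid: its -x runs along the lid to the free edge, its z is the lid's outward face normal, the outer face is at z = 8 mm.
- lid_mid (a point): Middle of the lid's outer face, 65 mm from the hinge line.
- runner: Fixed cork runner, 200 x 480 x 2 mm (x, y, z); the lane for the bottles. Origin at the centre of its underside, on the shelf. A fixed amber storage jar (60 mm across, 90 mm high) stands beyond its -y end, centred 290 mm from the origin.
- green1_mid (a point): Square-section green glass bottle with a cork: body 50 x 50 x 75 mm, then a narrow neck (26 mm across) and cork (21 mm), 110 mm long in all, about 0.16 kg. The point lies on the bottle's long axis, 55 mm from its base and 55 mm from the top of the cork; z runs from base to cork, x and y are square to the flat sides. Starts lying on the runner, neck roughly towards the robot. May be absent.
- green2_mid (a point): Square-section green glass bottle with a cork: body 50 x 50 x 75 mm, then a narrow neck (26 mm across) and cork (21 mm), 110 mm long in all, about 0.16 kg. The point lies on the bottle's long axis, 55 mm from its base and 55 mm from the top of the cork; z runs from base to cork, x and y are square to the flat sides. Starts lying on the runner, neck roughly towards the robot. May be absent.
- green3_mid (a point): Square-section green glass bottle with a cork: body 50 x 50 x 75 mm, then a narrow neck (26 mm across) and cork (21 mm), 110 mm long in all, about 0.16 kg. The point lies on the bottle's long axis, 55 mm from its base and 55 mm from the top of the cork; z runs from base to cork, x and y are square to the flat sides. Starts lying on the runner, neck roughly towards the robot. May be absent.
- piggy: Pink ceramic piggy bank, 125 x 90 x 110 mm, loose; origin at the centre of its underside. To be left alone.
- dish: Blue coin dish, 96 mm across, 16 mm high, loose; origin under its centre. To be left alone.
Mind the look-alikes: they are no part of the job. What is shaped like the part that bears green3_mid but blue or orange is not meant.

How it is judged:
On the way, in this order (a step that is already met when the one before it is completed fails the run):
1. the rod, touching the key, has drawn it so far that its middle is within 20 mm of the gap's mouth or beyond (x of key_mid in the frame of gap_mouth below 0.02 m and contact force between rod and key above 0.02 N).
2. the key lies in the music box, let go, with the lid still open (x of key_mid in the frame of musicbox between -0.06 and 0.06 m and y of key_mid in the frame of musicbox between -0.085 and 0.085 m and z of key_mid in the frame of musicbox between 0 and 0.045 m and contact force between the fingers and key below 0.05 N and value of joint lid above 0.3 rad), for 0.2 s.
3. the lid is shut (value of joint lid below 0.06 rad), for 0.2 s.
At the end, for the whole second after the job is handed in: Every bottle present stands upright (within 0.1 rad) and still on the runner, its axis within the runner's edges (to 10 mm); the key lies inside the music box; the lid is shut (under 0.06 rad); the rod lies at rest with its handle level (0.1 rad) on the tin's top, the handle's centre over the top (angle between each of green1_mid, green2_mid, green3_mid, rod_handle's own z axis and vertical below 0.1 rad and x of green1_mid in the frame of runner between -0.09 and 0.09 m and y of green1_mid in the frame of runner between -0.23 and 0.23 m and z of green1_mid in the frame of runner between 0.047 and 0.067 m and linear speed of each of green1, green2, green3, rod below 0.02 m/s and x of green2_mid in the frame of runner between -0.09 and 0.09 m and y of green2_mid in the frame of runner between -0.23 and 0.23 m and z of green2_mid in the frame of runner between 0.047 and 0.067 m and x of green3_mid in the frame of runner between -0.09 and 0.09 m and y of green3_mid in the frame of runner between -0.23 and 0.23 m and z of green3_mid in the frame of runner between 0.047 and 0.067 m and x of key_mid in the frame of musicbox between -0.06 and 0.06 m and y of key_mid in the frame of musicbox between -0.085 and 0.085 m and z of key_mid in the frame of musicbox between 0 and 0.045 m and value of joint lid below 0.06 rad and x of rod_handle in the frame of tin_top between -0.055 and 0.055 m and y of rod_handle in the frame of tin_top between -0.04 and 0.04 m and z of rod_handle in the frame of tin_top between 0.01 and 0.026 m); the robot touches nothing.
It fails at once if the piggy bank or coin dish is shifted by more than 30 mm (distance of any of piggy, dish from where it was at the start of the episode above 0.03 m).
It fails at once if the lid is slammed (faster than 3 rad/s) (velocity of joint lid below -3 rad/s or velocity of joint lid above 3 rad/s).
Of green1, green2, green3 only 2 to 3 are there at a start; the rules pass over those that are not, and their reading is None.
At some moment in a run one of green1, green2, green3 may be knocked a few centimetres aside while the robot is not near it.
It also fails if it takes over 210 s, if anything falls off the work surface, if the arm or the gripper's body presses on something with over 40 N, if the wrist force passes 120 N, or if a joint passes its speed limit or range.

## Working session

There is one attempt and no reset: what is moved stays moved. The work goes in short steps, Python scripts to look and compute and a tool call to move; the robot and the scene stay as the last step left them, time stands still between calls to the robot, and variables do not carry over. Pictures are saved under pics/ and viewed, at most 14 in all, crops included, and the job is handed in when it is done.

Besides the shell and the picture viewer there is one more tool, called after "Call:" by a JSON object that holds its "fn" and its "kwargs", one argument or row to a line. move_arm: Moves the arm, as the interface text tells. Its arguments: {"type":"object","properties":{"steps":{"type":"array","items":{"type":"object","properties":{"dx":{"type":"number"},"dy":{"type":"number"},"dz":{"type":"number"},"spin":{"type":"number"}}}},"claw":{"type":"number"},"squeeze":{"type":"number"}},"required":["steps"]}

```bash
ls; mkdir -p pics
cat > h.py <<'E'
import numpy as np,cv2
from bench import telemetry,imaging,job,r
def shot(name,fn=None):
    c=imaging.camera(name)
    if fn: cv2.imwrite('pics/'+fn+'.png',c['img'][:,:,::-1])
    return c
def ray(c,u,v):
    R=np.array(c['R']);t=np.array(c['t']);K=np.array(c['camera_matrix'])
    o=-R.T@t; d=R.T@np.linalg.solve(K,[u,v,1.]); return o,d
def onz(c,u,v,z):
    o,d=ray(c,u,v); return o+d*(z-o[2])/d[2]
def proj(c,X):
    p=np.array(c['camera_matrix'])@(np.array(c['R'])@np.array(X)+np.array(c['t'])); return p[:2]/p[2]
def tri(c1,p1,c2,p2):
    o1,d1=ray(c1,*p1);o2,d2=ray(c2,*p2)
    s=np.linalg.lstsq(np.c_[d1,-d2],o2-o1,rcond=None)[0]
    a=o1+d1*s[0];b=o2+d2*s[1]; return (a+b)/2,np.linalg.norm(a-b)
E
python3 - <<'E'
from h import *
import pickle
s=telemetry.read_state();print(s,r.tips_ahead)
C={}
for n in('side','top','wrist'):
    C[n]=shot(n,n+'0'); print(n,C[n]['R'],C[n]['t'],C[n]['camera_matrix'])
pickle.dump(C,open('c0.pkl','wb'))
E
```

```text
pics
{'time': 0.0, 'joint_positions': array([-1.26656271,  0.33285325, -0.06471453,  1.46096977,  0.0216081 ,
        1.34988524, -0.08853176]), 'joint_vel': array([ 0.00171441, -0.00074007,  0.00043887, -0.00020191, -0.00023184,
        0.0012798 ,  0.00029816]), 'joint_torque': array([-6.25964785e-04, -6.23229289e+01,  2.44141195e-02, -3.89921057e+01,
       -6.14028960e-02,  3.93969007e-02,  1.56689148e-04]), 'ee_pos': array([0.20059788, 0.59178863, 0.40395184]), 'eef_rot': array([ 1.62687759e-01,  9.86677348e-01, -7.05217651e-04, -8.07548737e-05]), 'ft_force': array([-0.64661368,  0.47584884,  0.61689023]), 'torque': array([0.02752915, 0.03385112, 0.00916401]), 'grip_force': 0.0, 'width': 0.0870866798907586} 0.1822
side [[-9.36621930e-01 -3.50341189e-01  6.41435176e-04]
 [-2.45764889e-01  6.55734724e-01 -7.13870850e-01]
 [ 2.49677751e-01 -6.68784736e-01 -7.00277086e-01]] [0.43397135 0.26133267 1.45038096] [[477.81561117   0.         278.75584864]
 [  0.         477.81561117 201.64736253]
 [  0.           0.           1.        ]]
top [[ 0.01432806 -0.99989667  0.00116029]
 [-0.98775469 -0.01433434 -0.15535505]
 [ 0.15535563  0.00107985 -0.98785802]] [-0.04877711  0.49952326  1.28156898] [[501.52475194   0.         280.84274612]
 [  0.         501.52475194 208.61476131]
 [  0.           0.           1.        ]]
wrist [[ 0.32302315  0.94639046 -0.00107126]
 [ 0.90875964 -0.30986253  0.27953734]
 [ 0.26421953 -0.09127055 -0.96013422]] [-0.62428408 -0.03320335  0.39113674] [[307.75455312   0.         280.85522378]
 [  0.         307.75455312 215.89999815]
 [  0.           0.           1.        ]]
```

View pics/top0.png

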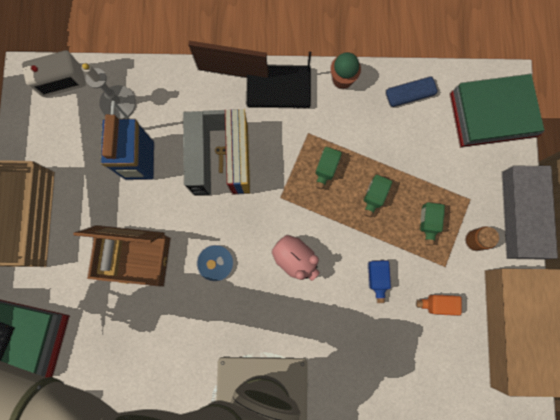

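View pics/side0.png

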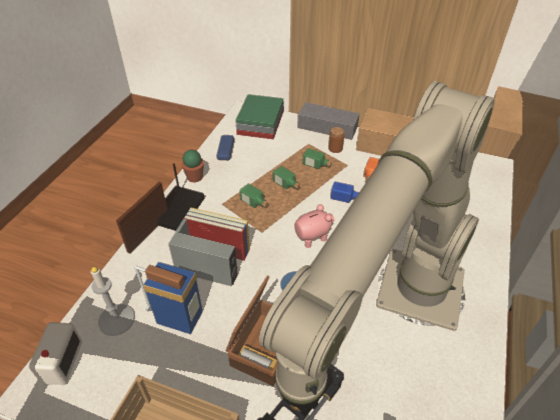

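The top view shows three green bottles lying at about (328,166), (377,193) and (432,220), all on the runner with their necks toward the robot. The blue (379,278) and orange (441,305) bottles are look-alikes. Other pixels:
- Key: (221,157), in the gap between speaker and books
- Tin with the rod: (127,145)
- Music box: (130,257)
- Dish: (215,263)
- Piggy: (296,257)

The side view agrees. I'll take one close crop of each half.

Run:
```python
from h import *
import pickle
C=pickle.load(open('c0.pkl','rb'));c=C['top'];im=c['img'][:,:,::-1]
cv2.imwrite('pics/cropL.png',cv2.resize(im[90:290,70:260],None,fx=3,fy=3,interpolation=cv2.INTER_CUBIC))
cv2.imwrite('pics/cropR.png',cv2.resize(im[125:275,275:475],None,fx=4,fy=4,interpolation=cv2.INTER_CUBIC))
hsv=cv2.cvtColor(c['img'],cv2.COLOR_RGB2HSV)
m=cv2.inRange(hsv,(50,70,20),(85,255,255));m[:130]=0;m[270:]=0;m[:,:280]=0;m[:,475:]=0
for k in cv2.findContours(m,0,2)[0]:
    if cv2.contourArea(k)>80:
        b=cv2.minAreaRect(k);print(b,[np.round(onz(c,*p,.04),3)[:2] for p in cv2.boxPoints(b)])
m=cv2.inRange(hsv,(100,150,20),(125,255,160));m[:,90:]*=1
for k in cv2.findContours(m,0,2)[0]:
    if cv2.contourArea(k)>80: print('blue',cv2.minAreaRect(k))
```

```text
((432.0060729980469, 220.9451141357422), (21.202856063842773, 35.66938400268555), 6.34019136428833) [array([ 0.429, -0.404]), array([ 0.523, -0.417]), array([ 0.518, -0.473]), array([ 0.424, -0.459])]
((376.7525634765625, 193.55670166015625), (18.682369232177734, 35.33404541015625), 23.96249008178711) [array([ 0.51 , -0.253]), array([ 0.598, -0.292]), array([ 0.578, -0.337]), array([ 0.491, -0.297])]
((327.0684814453125, 165.6506805419922), (17.673215866088867, 35.11235046386719), 20.556045532226562) [array([ 0.581, -0.125]), array([ 0.672, -0.158]), array([ 0.655, -0.202]), array([ 0.565, -0.169])]
blue ((379.5117492675781, 278.6529541015625), (35.12699890136719, 19.17412567138672), 85.60128784179688)
```

View pics/cropL.png

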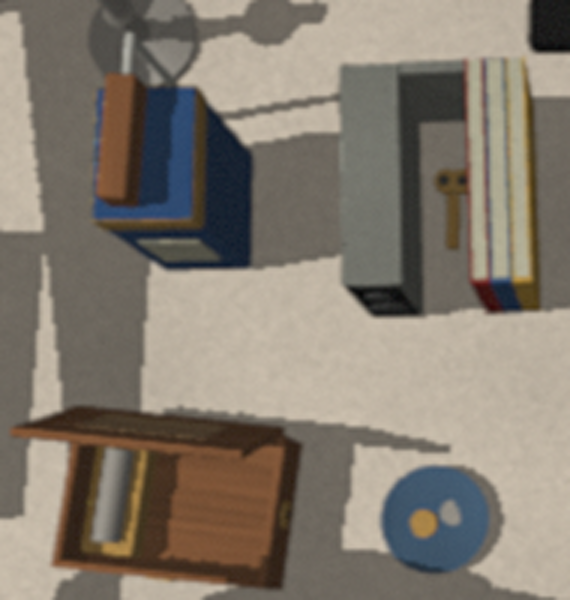

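View pics/cropR.png

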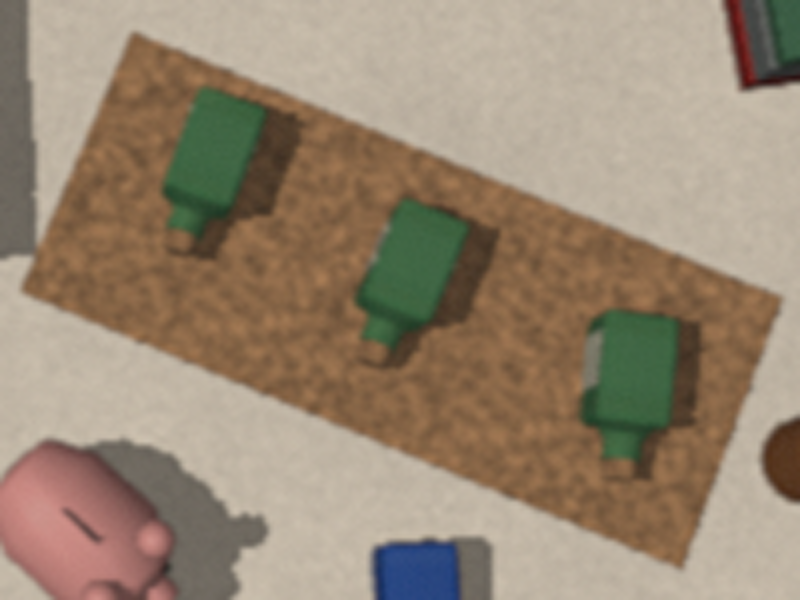

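Run:
```python
from h import *
import pickle
C=pickle.load(open('c0.pkl','rb'));c=C['top']
L=lambda u,v,z:onz(c,70+u/3,90+v/3,z)[:2]
Rr=lambda u,v,z:onz(c,275+u/4,125+v/4,z)[:2]
def rep(n,P):
    P=np.array(P);print(n,'mean',P.mean(0).round(3),P.round(3).tolist(),'sides',[int(1000*np.linalg.norm(P[i]-P[i-1])) for i in range(len(P))])
rep('tin',[L(*p,.19) for p in[(98,88),(198,88),(205,220),(95,218)]])
rep('handle',[L(*p,.224) for p in[(108,73),(140,75),(132,202),(98,197)]])
rep('spk',[L(*p,.135) for p in[(342,65),(400,68),(402,285),(342,285)]])
rep('books',[L(*p,.135) for p in[(465,60),(525,60),(537,278),(470,278)]])
rep('key',[L(*p,.012) for p in[(453,170),(453,247),(437,181),(467,181)]])
rep('box',[L(*p,.07) for p in[(55,565),(280,587),(300,440),(72,440)]])
for n,q,k in(('b1',[(203,88),(267,105),(228,212),(168,188)],(181,250)),('b2',[(405,200),(470,218),(425,325),(360,298)],(373,366)),('b3',[(607,312),(678,316),(672,428),(588,420)],(620,480))):
    P=[Rr(*p,.052) for p in q];rep(n,P);b=(P[0]+P[1])/2;t=Rr(*k,.027);d=t-b;print('  base',b.round(3),'tip',t.round(3),'len',np.linalg.norm(d).round(3),'dir',np.degrees(np.arctan2(d[1],d[0])).round(1))
rep('runner',[Rr(*p,.002) for p in[(135,33),(782,295),(683,568),(22,290)]])
# pig extents / green in side for height check
print(onz(c,296,257,.05))
s=C['side']
for X in([.5,-.44,.05],[.55,.25,.135]):print(proj(s,X))
```

```text
tin mean [0.634 0.344] [[0.687, 0.388], [0.688, 0.308], [0.58, 0.296], [0.58, 0.383]] sides [106, 79, 108, 86]
handle mean [0.637 0.356] [[0.687, 0.368], [0.686, 0.343], [0.585, 0.343], [0.588, 0.369]] sides [99, 24, 101, 26]
spk mean [0.634 0.177] [[0.728, 0.205], [0.726, 0.157], [0.541, 0.148], [0.54, 0.197]] sides [188, 48, 185, 49]
books mean [0.641 0.071] [[0.734, 0.102], [0.735, 0.052], [0.549, 0.038], [0.548, 0.092]] sides [186, 50, 187, 54]
key mean [0.651 0.125] [[0.674, 0.125], [0.602, 0.123], [0.663, 0.139], [0.664, 0.112]] sides [16, 72, 63, 27]
box mean [0.36  0.341] [[0.311, 0.44], [0.295, 0.25], [0.419, 0.24], [0.416, 0.433]] sides [105, 190, 124, 193]
b1 mean [ 0.625 -0.168] [[0.666, -0.159], [0.655, -0.201], [0.582, -0.175], [0.597, -0.136]] sides [72, 43, 77, 42]
  base [ 0.66 -0.18] tip [ 0.561 -0.146] len 0.105 dir 161.3
b2 mean [ 0.551 -0.298] [[0.591, -0.292], [0.58, -0.334], [0.508, -0.303], [0.525, -0.261]] sides [72, 44, 78, 45]
  base [ 0.586 -0.313] tip [ 0.484 -0.274] len 0.109 dir 158.8
b3 mean [ 0.481 -0.44 ] [[0.519, -0.423], [0.517, -0.469], [0.443, -0.462], [0.447, -0.408]] sides [72, 46, 73, 54]
  base [ 0.518 -0.446] tip [ 0.411 -0.435] len 0.107 dir 174.3
runner mean [ 0.538 -0.299] [[0.719, -0.116], [0.541, -0.557], [0.355, -0.482], [0.537, -0.04]] sides [197, 475, 199, 478]
[ 0.37304587 -0.08237068  0.05      ]
[309.97064846 153.26166182]
[217.97553381 271.45581441]
```

The crop sizes all match the given ones, so the poses are good to within a few mm. Next is the rod.

```bash
cat >> h.py <<'E'
from scipy.spatial.transform import Rotation as Ro
def go(x,y,z,yaw=0.):
    """spin first, then dx,dy,dz (cm, in the final tool axes) for TCP target; yaw 0: tool y = world y"""
    s=telemetry.read_state();M=Ro.from_quat(s['eef_rot']).as_matrix()
    cur=np.arctan2(M[1,1],M[0,1])-np.pi/2
    dyaw=(yaw-cur+np.pi/2)%np.pi-np.pi/2
    ang=cur+dyaw; ty=np.array([-np.sin(ang),np.cos(ang),0]);tz=np.array([0,0,-1.]);tx=np.cross(ty,tz)
    d=np.array([x,y,z])-s['ee_pos']
    print('t',round(s['time'],2),'pos',s['ee_pos'].round(4),'yaw',round(cur,3),'F',s['ft_force'].round(1),'w',round(s['width'],4),'-> spin',round(-dyaw,3),'dx dy dz',(100*np.array([d@tx,d@ty,d@tz])).round(2))
E
python3 -c "
from h import *
go(.647,.356,.45,0);go(.647,.356,.375,0)"
```

```text
t 0.15 pos [0.2006 0.5918 0.4041] yaw -0.327 F [ 0.2 -0.5 -0.2] w 0.0868 -> spin -0.327 dx dy dz [-44.64 -23.58  -4.59]
t 0.15 pos [0.2006 0.5918 0.4041] yaw -0.327 F [ 0.2 -0.5 -0.2] w 0.0868 -> spin -0.327 dx dy dz [-44.64 -23.58   2.91]
```

Call:
{"fn": "move_arm", "kwargs": {
  "steps": [
    {"dz":-2.3,"spin":-0.11},
    {"dz":-2.3,"spin":-0.11},
    {"spin":-0.107},
    {"dx":-4,"dy":-2.1},
    {"dx":-4,"dy":-2.1},
    {"dx":-4,"dy":-2.1},
    {"dx":-4,"dy":-2.1},
    {"dx":-4,"dy":-2.1},
    {"dx":-4,"dy":-2.1},
    {"dx":-4,"dy":-2.1},
    {"dx":-4,"dy":-2.1},
    {"dx":-4,"dy":-2.1}
  ],
  "claw": 6
}}

```text
$.steps[0]: bad value
```

Run:
```python
from h import *
c=shot('wrist','w1')
go(.647,.356,.45,0);go(.647,.356,.375,0)
hsv=cv2.cvtColor(c['img'],cv2.COLOR_RGB2HSV)
R=np.array(c['R']);print('cam',(-R.T@np.array(c['t'])).round(3))
print([proj(c,p).round() for p in [(.637,.356,.224),(.647,.356,.224)]])
```

```text
t 0.2 pos [0.2006 0.5919 0.4043] yaw -0.327 F [ 0.  -0.1  0.5] w 0.087 -> spin -0.327 dx dy dz [-44.64 -23.59  -4.57]
t 0.2 pos [0.2006 0.5919 0.4043] yaw -0.327 F [ 0.  -0.1  0.5] w 0.087 -> spin -0.327 dx dy dz [-44.64 -23.59   2.93]
cam [0.128 0.616 0.384]
[array([200., 707.]), array([204., 712.])]
```

View pics/w1.png

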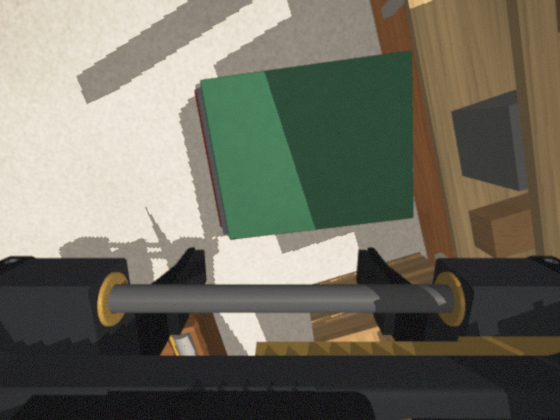

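The arm has not moved: this picture shows the old place (green book and crate). Every row has to contain all four fields.

Call:
{"fn": "move_arm", "kwargs": {
  "steps": [
    {"dx":0,"dy":0,"dz":-2.3,"spin":-0.11},
    {"dx":0,"dy":0,"dz":-2.3,"spin":-0.11},
    {"dx":0,"dy":0,"dz":0,"spin":-0.107},
    {"dx":-4,"dy":-2.1,"dz":0,"spin":0},
    {"dx":-4,"dy":-2.1,"dz":0,"spin":0},
    {"dx":-4,"dy":-2.1,"dz":0,"spin":0},
    {"dx":-4,"dy":-2.1,"dz":0,"spin":0},
    {"dx":-4,"dy":-2.1,"dz":0,"spin":0},
    {"dx":-4,"dy":-2.1,"dz":0,"spin":0},
    {"dx":-4,"dy":-2.1,"dz":0,"spin":0},
    {"dx":-4,"dy":-2.1,"dz":0,"spin":0},
    {"dx":-4,"dy":-2.1,"dz":0,"spin":0}
  ],
  "claw": 6
}}

```text
time: 1.4
ee_pos: [0.5621, 0.4019, 0.4507]
eef_rot: [-0.0, 1.0, 0.0, -0.0]
ft_force: [-0.1, 0.4, 0.1]
width: 0.0599
grip_force: 0.0
```

Run:
```python
from h import *
c=shot('wrist','w2')
go(.647,.356,.45,0);go(.647,.356,.375,0)
R=np.array(c['R']);print('cam',(-R.T@np.array(c['t'])).round(3))
print([proj(c,p).round() for p in [(.637,.356,.224),(.647,.356,.224)]])
```

```text
t 1.45 pos [0.5685 0.3957 0.4497] yaw -0.008 F [ 1.4 -7.7 -0.4] w 0.0599 -> spin -0.008 dx dy dz [-7.85 -3.97 -0.03]
t 1.45 pos [0.5685 0.3957 0.4497] yaw -0.008 F [ 1.4 -7.7 -0.4] w 0.0599 -> spin -0.008 dx dy dz [-7.85 -3.97  7.47]
cam [0.486 0.402 0.431]
[array([223., 328.]), array([223., 338.])]
```

Call:
{"fn": "move_arm", "kwargs": {
  "steps": [
    {"dx":-4,"dy":-2,"dz":0,"spin":0},
    {"dx":-4,"dy":-2,"dz":0,"spin":0},
    {"dx":0,"dy":0,"dz":0,"spin":0},
    {"dx":0,"dy":0,"dz":0,"spin":0}
  ]
}}

```text
time: 1.85
ee_pos: [0.6415, 0.3622, 0.4497]
eef_rot: [0.001, 1.0, -0.0, -0.001]
ft_force: [-0.8, 0.2, -0.2]
width: 0.06
grip_force: 0.0
```

Run:
```python
from h import *
c=shot('wrist','w2')
go(.647,.356,.375,0)
print([proj(c,p).round() for p in [(.637,.356,.224),(.60,.356,.224),(.687,.356,.224)]])
```

```text
t 1.9 pos [0.6405 0.3634 0.4502] yaw 0.0 F [-0.4  0.6 -0. ] w 0.0597 -> spin 0.0 dx dy dz [-0.65 -0.74  7.52]
[array([273., 232.]), array([272., 180.]), array([274., 295.])]
```

View pics/w2.png

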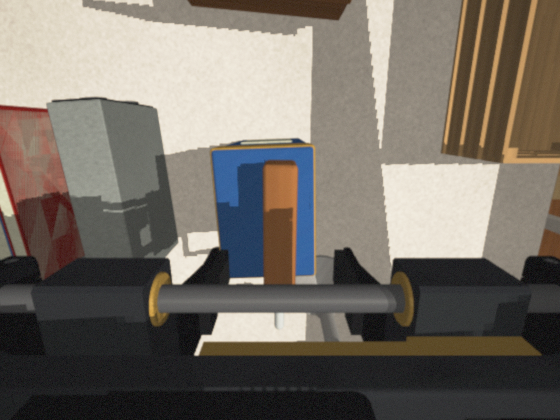

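The handle is centred at column 281, which puts it at y≈0.361, with its near end at row 163 (x≈0.587). Now grip it.

Call:
{"fn": "move_arm", "kwargs": {
  "steps": [
    {"dx":-0.6,"dy":-0.2,"dz":2.5,"spin":0},
    {"dx":0,"dy":0,"dz":2.5,"spin":0},
    {"dx":0,"dy":0,"dz":2.4,"spin":0},
    {"dx":0,"dy":0,"dz":0,"spin":0},
    {"dx":0,"dy":0,"dz":0,"spin":0}
  ]
}}

```text
time: 2.4
ee_pos: [0.6456, 0.3622, 0.3773]
eef_rot: [-0.001, 1.0, 0.0, -0.0]
ft_force: [-0.6, -0.2, -0.4]
width: 0.0599
grip_force: 0.0
```

Call:
{"fn": "move_arm", "kwargs": {
  "steps": [
    {"dx":0,"dy":0,"dz":0,"spin":0},
    {"dx":0,"dy":0,"dz":0,"spin":0},
    {"dx":0,"dy":0,"dz":0,"spin":0},
    {"dx":0,"dy":0,"dz":0,"spin":0},
    {"dx":0,"dy":0,"dz":0,"spin":0},
    {"dx":0,"dy":0,"dz":0,"spin":0}
  ],
  "claw": 1.5,
  "squeeze": 40
}}

```text
time: 3.0
ee_pos: [0.6467, 0.3609, 0.3768]
eef_rot: [-0.0, 1.0, 0.0, 0.0]
ft_force: [0.7, 0.3, 0.4]
width: 0.0239
grip_force: 40.0
```

Run:
```python
from h import *
go(.627,.129,.53,.055)
```

```text
t 3.0 pos [0.6467 0.3609 0.3768] yaw 0.0 F [0.7 0.3 0.4] w 0.0239 -> spin -0.055 dx dy dz [  3.24 -23.05 -15.32]
```

Call:
{"fn": "move_arm", "kwargs": {
  "steps": [
    {"dx":0,"dy":0,"dz":-2,"spin":0},
    {"dx":0,"dy":0,"dz":-3,"spin":0},
    {"dx":0,"dy":0,"dz":-3,"spin":0},
    {"dx":0,"dy":0,"dz":-3.5,"spin":0},
    {"dx":0,"dy":0,"dz":-3.5,"spin":0},
    {"dx":0.5,"dy":-3,"dz":-0.5,"spin":-0.01},
    {"dx":0.5,"dy":-3.5,"dz":0,"spin":-0.01},
    {"dx":0.5,"dy":-3.5,"dz":0,"spin":-0.01},
    {"dx":0.5,"dy":-3.5,"dz":0,"spin":-0.01},
    {"dx":0.5,"dy":-3.5,"dz":0,"spin":-0.01},
    {"dx":0.5,"dy":-3,"dz":0,"spin":-0.005},
    {"dx":0,"dy":-2.5,"dz":0,"spin":0}
  ]
}}

```text
time: 4.2
ee_pos: [0.6226, 0.1332, 0.5321]
eef_rot: [-0.027, 1.0, -0.0, 0.0]
ft_force: [0.4, -0.0, -0.6]
width: 0.0237
grip_force: 40.0
```

Call:
{"fn": "move_arm", "kwargs": {
  "steps": [
    {"dx":0,"dy":0,"dz":0,"spin":0},
    {"dx":0,"dy":0,"dz":0,"spin":0},
    {"dx":0,"dy":0,"dz":0,"spin":0}
  ]
}}

```text
time: 4.5
ee_pos: [0.623, 0.1366, 0.5314]
eef_rot: [-0.028, 1.0, 0.0, -0.0]
ft_force: [0.0, 0.3, -1.7]
width: 0.0238
grip_force: 40.0
```

Run:
```python
from h import *
go(.627,.125,.360,.055)
c=shot('wrist','w3');s=shot('side');t=shot('top')
a=t['img'][80:230,150:300];b=s['img'][190:300,150:300]
cv2.imwrite('pics/tw3.png',np.hstack([cv2.resize(a,(400,400),interpolation=2),cv2.resize(c['img'],(400,300))[0:300].repeat(1,0) if 0 else cv2.copyMakeBorder(cv2.resize(c['img'],(400,300)),0,100,0,0,0)])[:,:,::-1])
```

```text
t 4.5 pos [0.623  0.1366 0.5314] yaw 0.057 F [ 0.   0.3 -1.7] w 0.0238 -> spin 0.002 dx dy dz [-0.34 -1.18 17.14]
```

View pics/tw3.png

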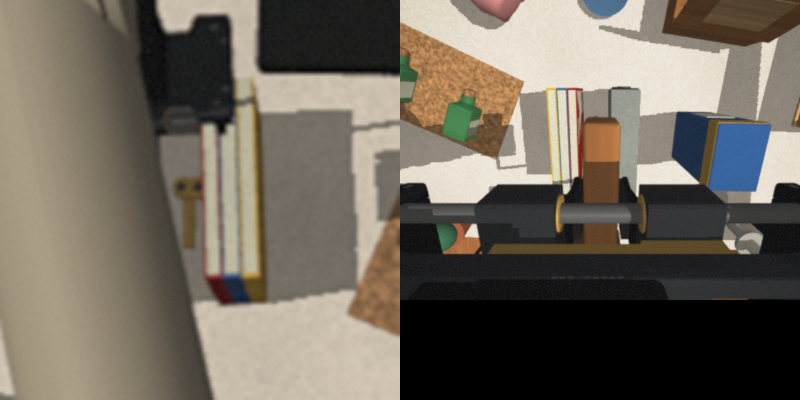

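The rod hangs straight in the hand, and the gap lies between columns 583 and 610 in the wrist view. Shift slightly and lower it.

Call:
{"fn": "move_arm", "kwargs": {
  "steps": [
    {"dx":-0.3,"dy":-1.2,"dz":0,"spin":0},
    {"dx":0,"dy":0,"dz":0,"spin":0},
    {"dx":0,"dy":0,"dz":2.5,"spin":0},
    {"dx":0,"dy":0,"dz":2.5,"spin":0},
    {"dx":0,"dy":0,"dz":2.5,"spin":0},
    {"dx":0,"dy":0,"dz":2.5,"spin":0},
    {"dx":0,"dy":0,"dz":2.5,"spin":0},
    {"dx":0,"dy":0,"dz":2.0,"spin":0},
    {"dx":0,"dy":0,"dz":0,"spin":0},
    {"dx":0,"dy":0,"dz":0,"spin":0}
  ]
}}

```text
time: 5.65
ee_pos: [0.6269, 0.1234, 0.3873]
eef_rot: [-0.027, 1.0, 0.0, 0.0]
ft_force: [0.2, 0.2, -1.0]
width: 0.0238
grip_force: 40.0
```

Run:
```python
from h import *
go(.627,.125,.360,.055)
```

```text
t 5.65 pos [0.6269 0.1234 0.3873] yaw 0.055 F [ 0.2  0.2 -1. ] w 0.0238 -> spin -0.0 dx dy dz [-0.02  0.16  2.73]
```

Call:
{"fn": "move_arm", "kwargs": {
  "steps": [
    {"dx":0,"dy":0.1,"dz":1.4,"spin":0},
    {"dx":0,"dy":0,"dz":1.2,"spin":0},
    {"dx":0,"dy":0,"dz":0,"spin":0},
    {"dx":0,"dy":0,"dz":0,"spin":0},
    {"dx":1,"dy":0,"dz":0,"spin":0},
    {"dx":1,"dy":0,"dz":0,"spin":0},
    {"dx":1,"dy":0,"dz":0,"spin":0},
    {"dx":1,"dy":0,"dz":0,"spin":0},
    {"dx":1,"dy":0,"dz":0,"spin":0},
    {"dx":1,"dy":0,"dz":0,"spin":0}
  ]
}}

```text
time: 6.65
ee_pos: [0.5659, 0.1212, 0.361]
eef_rot: [-0.028, 1.0, 0.0, 0.0]
ft_force: [0.6, -0.1, -1.3]
width: 0.0236
grip_force: 40.0
```

Run:
```python
from h import *
go(.457,.116,.360,.055)
```

```text
t 6.65 pos [0.5659 0.1212 0.361 ] yaw 0.055 F [ 0.6 -0.1 -1.3] w 0.0236 -> spin 0.0 dx dy dz [10.9   0.08  0.1 ]
```

Call:
{"fn": "move_arm", "kwargs": {
  "steps": [
    {"dx":1,"dy":0,"dz":0,"spin":0},
    {"dx":1,"dy":0,"dz":0,"spin":0},
    {"dx":1,"dy":0,"dz":0,"spin":0},
    {"dx":1,"dy":0,"dz":0,"spin":0},
    {"dx":1,"dy":0,"dz":0,"spin":0},
    {"dx":1,"dy":0,"dz":0,"spin":0},
    {"dx":1,"dy":0,"dz":0,"spin":0},
    {"dx":1,"dy":0,"dz":0,"spin":0},
    {"dx":1,"dy":0,"dz":0,"spin":0},
    {"dx":1,"dy":0,"dz":0,"spin":0},
    {"dx":0.9,"dy":0,"dz":0,"spin":0},
    {"dx":0,"dy":0,"dz":0,"spin":0}
  ]
}}

```text
time: 7.85
ee_pos: [0.457, 0.1152, 0.3608]
eef_rot: [-0.028, 1.0, 0.0, -0.0]
ft_force: [0.6, 0.5, -2.1]
width: 0.0235
grip_force: 40.0
```

Run:
```python
from h import *
go(.457,.116,.360,.055)
s=shot('side');t=shot('top')
a=t['img'][130:280,150:300];b=s['img'][210:330,190:350]
print(proj(s,(.49,.117,.006)),proj(t,(.49,.117,.006)))
cv2.imwrite('pics/k4.png',np.hstack([cv2.resize(a,(400,400),interpolation=2),cv2.copyMakeBorder(cv2.resize(b,(400,300),interpolation=2),0,100,0,0,0)])[:,:,::-1])
```

```text
t 7.85 pos [0.457  0.1152 0.3608] yaw 0.056 F [ 0.6  0.5 -2.1] w 0.0235 -> spin 0.001 dx dy dz [-0.01  0.08  0.08]
[257.60774171 270.05082035] [221.95441262 213.40567395]
```

View pics/k4.png

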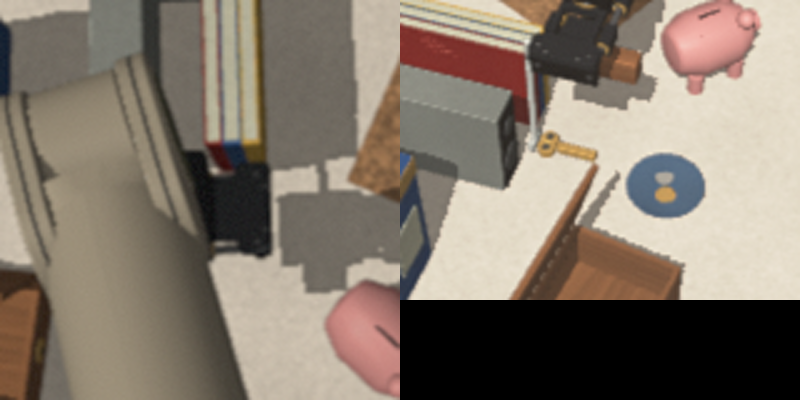

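The key is out of the gap, with its bow at side-crop (547,145) and shaft end at (597,155). Now the rod goes back to the tin along the reverse path.

Run:
```python
from h import *
s=shot('side')
a=onz(s,248.8,268,.012);b=onz(s,268.8,272,.012);print(a,b,np.arctan2(a[1]-b[1],a[0]-b[0]))
go(.640,.135,.53,0.0);go(.6467,.3609,.53,0)
```

```text
[0.51680374 0.12343882 0.012     ] [0.45282551 0.11599383 0.012     ] 0.11584655119057465
t 8.0 pos [0.4581 0.1153 0.3608] yaw 0.055 F [-0.6 -0.3 -0.9] w 0.0242 -> spin 0.055 dx dy dz [-18.19   1.97 -16.92]
t 8.0 pos [0.4581 0.1153 0.3608] yaw 0.055 F [-0.6 -0.3 -0.9] w 0.0242 -> spin 0.055 dx dy dz [-18.86  24.56 -16.92]
```

Call:
{"fn": "move_arm", "kwargs": {
  "steps": [
    {"dx":-1,"dy":0,"dz":0,"spin":0},
    {"dx":0,"dy":0,"dz":-2,"spin":0},
    {"dx":0,"dy":0,"dz":-3.5,"spin":0},
    {"dx":0,"dy":0,"dz":-3.5,"spin":0},
    {"dx":0,"dy":0,"dz":-4,"spin":0},
    {"dx":0,"dy":0,"dz":-4,"spin":0},
    {"dx":-2,"dy":0,"dz":0,"spin":0.028},
    {"dx":-3,"dy":0.3,"dz":0,"spin":0.028},
    {"dx":-3,"dy":0.3,"dz":0,"spin":0},
    {"dx":-3,"dy":0.3,"dz":0,"spin":0},
    {"dx":-3,"dy":0.3,"dz":0,"spin":0},
    {"dx":-3,"dy":0.3,"dz":0,"spin":0}
  ]
}}

```text
time: 9.2
ee_pos: [0.6399, 0.1328, 0.53]
eef_rot: [0.0, 1.0, -0.0, -0.0]
ft_force: [-0.3, 0.4, -0.8]
width: 0.0234
grip_force: 40.0
```

Call:
{"fn": "move_arm", "kwargs": {
  "steps": [
    {"dx":-0.5,"dy":2,"dz":0,"spin":0},
    {"dx":0,"dy":3,"dz":0,"spin":0},
    {"dx":0,"dy":3,"dz":0,"spin":0},
    {"dx":0,"dy":3,"dz":0,"spin":0},
    {"dx":0,"dy":3,"dz":0,"spin":0},
    {"dx":0,"dy":3,"dz":0,"spin":0},
    {"dx":0,"dy":3,"dz":0,"spin":0},
    {"dx":0,"dy":2,"dz":0,"spin":0},
    {"dx":0,"dy":0,"dz":0,"spin":0},
    {"dx":0,"dy":0,"dz":0,"spin":0}
  ]
}}

```text
time: 10.2
ee_pos: [0.6437, 0.3529, 0.5296]
eef_rot: [0.0, 1.0, -0.001, -0.0]
ft_force: [0.7, -0.4, -0.8]
width: 0.0237
grip_force: 40.0
```

Run:
```python
from h import *
go(.6467,.3609,.378,0)
```

```text
t 10.2 pos [0.6437 0.3529 0.5296] yaw -0.0 F [ 0.7 -0.4 -0.8] w 0.0237 -> spin -0.0 dx dy dz [-0.3   0.8  15.16]
```

Call:
{"fn": "move_arm", "kwargs": {
  "steps": [
    {"dx":-0.3,"dy":0.5,"dz":3,"spin":0},
    {"dx":0,"dy":0,"dz":3.5,"spin":0},
    {"dx":0,"dy":0,"dz":3.5,"spin":0},
    {"dx":0,"dy":0,"dz":3,"spin":0},
    {"dx":0,"dy":0,"dz":1.5,"spin":0},
    {"dx":0,"dy":0,"dz":0.3,"spin":0},
    {"dx":0,"dy":0,"dz":0.3,"spin":0},
    {"dx":0,"dy":0,"dz":0,"spin":0}
  ]
}}

```text
time: 11.0
ee_pos: [0.6464, 0.3575, 0.3813]
eef_rot: [0.001, 1.0, 0.001, 0.001]
ft_force: [0.2, 0.1, -1.1]
width: 0.0238
grip_force: 40.0
```

Call:
{"fn": "move_arm", "kwargs": {
  "steps": [
    {"dx":0,"dy":0,"dz":0.2,"spin":0},
    {"dx":0,"dy":0,"dz":0.2,"spin":0},
    {"dx":0,"dy":0,"dz":0,"spin":0},
    {"dx":0,"dy":0,"dz":0,"spin":0}
  ]
}}

```text
time: 11.4
ee_pos: [0.6462, 0.3577, 0.3768]
eef_rot: [0.0, 1.0, 0.0, 0.001]
ft_force: [0.4, -0.6, 3.3]
width: 0.0236
grip_force: 40.0
```

Call:
{"fn": "move_arm", "kwargs": {
  "steps": [
    {"dx":0,"dy":0,"dz":0,"spin":0},
    {"dx":0,"dy":0,"dz":0,"spin":0},
    {"dx":0,"dy":0,"dz":0,"spin":0},
    {"dx":0,"dy":0,"dz":-1,"spin":0},
    {"dx":0,"dy":0,"dz":-3,"spin":0},
    {"dx":0,"dy":0,"dz":-4,"spin":0},
    {"dx":0,"dy":0,"dz":0,"spin":0}
  ],
  "claw": 5.5
}}

```text
time: 12.1
ee_pos: [0.6462, 0.3575, 0.4633]
eef_rot: [0.0, 1.0, 0.003, 0.004]
ft_force: [0.0, 0.1, 1.7]
width: 0.0545
grip_force: 0.0
```

Run:
```python
from h import *
go(.475,.119,.40,.1)
c=shot('wrist','w5');s=shot('side');b=s['img'][240:340,110:270]
cv2.imwrite('pics/k5.png',np.hstack([cv2.resize(c['img'],(400,300)),cv2.resize(b,(400,300))])[:,:,::-1])
```

```text
t 12.1 pos [0.6462 0.3575 0.4633] yaw -0.001 F [0.  0.1 1.7] w 0.0545 -> spin -0.101 dx dy dz [ 19.42 -22.02   6.33]
```

View pics/k5.png

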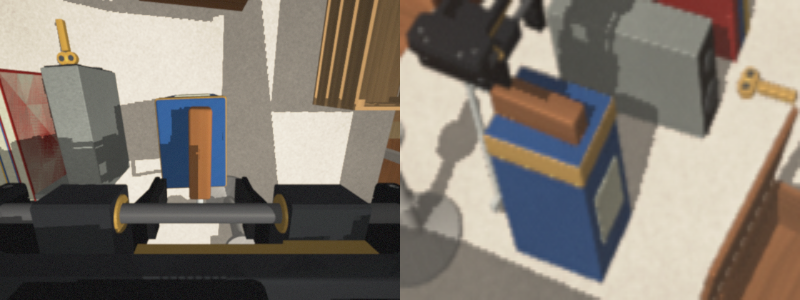

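The rod is back: the handle is level on the tin and the leg hangs beside it. Now the key.

Call:
{"fn": "move_arm", "kwargs": {
  "steps": [
    {"dx":0,"dy":0,"dz":0,"spin":-0.1},
    {"dx":2.6,"dy":-3,"dz":0,"spin":0},
    {"dx":2.8,"dy":-3.2,"dz":0,"spin":0},
    {"dx":2.8,"dy":-3.2,"dz":0,"spin":0},
    {"dx":2.8,"dy":-3.2,"dz":0,"spin":0},
    {"dx":2.8,"dy":-3.2,"dz":0,"spin":0},
    {"dx":2.8,"dy":-3.2,"dz":2,"spin":0},
    {"dx":2.8,"dy":-3,"dz":4,"spin":0},
    {"dx":0,"dy":0,"dz":4,"spin":0},
    {"dx":0,"dy":0,"dz":0,"spin":0},
    {"dx":0,"dy":0,"dz":0,"spin":0}
  ],
  "claw": 5
}}

```text
time: 13.3
ee_pos: [0.478, 0.1241, 0.3613]
eef_rot: [-0.05, 0.999, -0.0, -0.001]
ft_force: [1.3, 0.1, 0.7]
width: 0.05
grip_force: 0.0
```

Run:
```python
from h import *
c=shot('wrist','w6');go(.475,.119,.187,.1)
hsv=cv2.cvtColor(c['img'],cv2.COLOR_RGB2HSV)
m=cv2.inRange(hsv,(15,110,90),(32,255,255));m[245:]=0
for k in cv2.findContours(m,0,2)[0]:
    if cv2.contourArea(k)>100:
        r_=cv2.minAreaRect(k);print(r_,[onz(c,*p,.012)[:2].round(4).tolist() for p in cv2.boxPoints(r_)])
        q=np.array([onz(c,*p[0],.012)[:2] for p in k.astype(float)]);mu=q.mean(0);u=np.linalg.svd(q-mu)[2][0];u*=np.sign(u[0]);l=(q-mu)@u;print(mu,u,np.arctan2(u[1],u[0]),mu+u*l.min(),mu+u*l.max())
print(proj(c,(.475,.119,.012)))
cv2.imwrite('pics/w6.png',c['img'][:,:,::-1])
```

```text
t 13.35 pos [0.4785 0.1244 0.3622] yaw 0.1 F [ 0.4 -0.6  0.6] w 0.0503 -> spin 0.0 dx dy dz [ 0.4  -0.51 17.52]
((535.76953125, 186.5364990234375), (47.30927658081055, 7.194736957550049), 10.437475204467773) [[0.439, 0.3713], [0.4313, 0.3704], [0.4355, 0.4234], [0.4433, 0.4248]]
[0.43770948 0.39648916] [0.04603376 0.99893988] 1.5247462904881102 [0.43654852 0.371296  ] [0.43898469 0.42416141]
((271.0, 209.0), (64.0, 30.0), 90.0) [[0.4565, 0.0947], [0.4534, 0.1268], [0.5263, 0.1343], [0.5297, 0.1003]]
[0.50734882 0.11545411] [ 9.99999998e-01 -6.48436044e-05] -6.484360448024992e-05 [0.45430217 0.11545755] [0.52770354 0.11545279]
((68.0, 206.5), (136.0, 75.0), 0.0) [[0.562, -0.1913], [0.4746, -0.178], [0.4605, -0.0334], [0.5468, -0.0362]]
[ 0.52860761 -0.12969441] [0.06482378 0.99789673] 1.5059270636912037 [ 0.52476864 -0.18879145] [ 0.53471126 -0.03573477]
((437.6468200683594, 94.34403991699219), (13.313786506652832, 28.064313888549805), 16.699243545532227) [[0.3677, 0.2614], [0.3423, 0.2636], [0.3445, 0.277], [0.37, 0.2751]]
[0.35483244 0.26855926] [ 0.97009719 -0.24271681] -0.2451654258385727 [0.34366768 0.27135267] [0.36831618 0.26518565]
((310.0, 78.5), (25.0, 22.0), 90.0) [[0.3438, 0.1284], [0.3417, 0.1497], [0.3643, 0.1528], [0.3664, 0.1309]]
[0.35453334 0.13957434] [0.92575034 0.3781353 ] 0.38778120380413433 [0.34399973 0.13527174] [0.3653864  0.14400741]
[276.85019536 195.9070923 ]
```

View pics/w6.png

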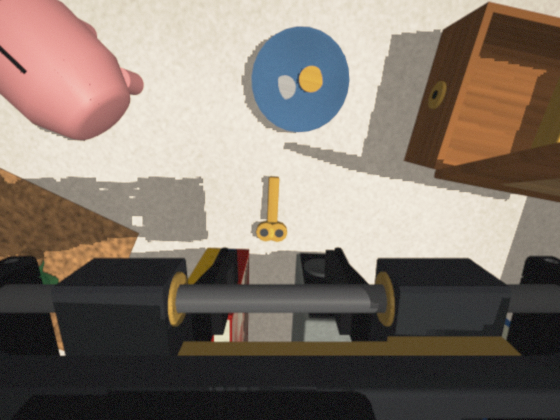

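The key lies with its shaft from (274,177) to (271,220) and its bow at (272,232). There are no obstacles near it.

Run:
```python
from h import *
import pickle
s=telemetry.read_state()
c=shot('wrist')
a=onz(c,274,177,.012);b=onz(c,271.7,241,.012);g=onz(c,272.8,201,.012);print(a,b,np.linalg.norm(b-a),g);y=np.arctan2(*(b-a)[[1,0]]);print(y)
go(g[0],g[1],.187,y)
```

```text
[0.45601625 0.11454647 0.012     ] [0.52961431 0.11866911 0.012     ] 0.07371344202366435 [0.48261867 0.11566427 0.012     ]
0.05595715498796455
t 13.4 pos [0.4787 0.1245 0.3626] yaw 0.1 F [-0.3  0.1  0.6] w 0.05 -> spin 0.044 dx dy dz [-0.34 -0.91 17.56]
```

Call:
{"fn": "move_arm", "kwargs": {
  "steps": [
    {"dx":-0.3,"dy":-0.9,"dz":0,"spin":0.044},
    {"dx":0,"dy":0,"dz":4,"spin":0},
    {"dx":0,"dy":0,"dz":4,"spin":0},
    {"dx":0,"dy":0,"dz":4,"spin":0},
    {"dx":0,"dy":0,"dz":3,"spin":0},
    {"dx":0,"dy":0,"dz":1.7,"spin":0},
    {"dx":0,"dy":0,"dz":0.6,"spin":0},
    {"dx":0,"dy":0,"dz":0,"spin":0},
    {"dx":0,"dy":0,"dz":0,"spin":0}
  ]
}}

```text
time: 14.3
ee_pos: [0.4826, 0.1151, 0.1891]
eef_rot: [-0.027, 1.0, 0.0, 0.001]
ft_force: [0.6, 0.2, 0.6]
width: 0.0501
grip_force: 0.0
```

Run:
```python
from h import *
go(.4826,.1157,.1858,.056)
```

```text
t 14.3 pos [0.4826 0.1151 0.1891] yaw 0.055 F [0.6 0.2 0.6] w 0.0501 -> spin -0.001 dx dy dz [0.   0.06 0.33]
```

Call:
{"fn": "move_arm", "kwargs": {
  "steps": [
    {"dx":0,"dy":0,"dz":0.3,"spin":0},
    {"dx":0,"dy":0,"dz":0,"spin":0}
  ]
}}

```text
time: 14.5
ee_pos: [0.482, 0.1151, 0.1854]
eef_rot: [-0.028, 1.0, 0.0, 0.001]
ft_force: [-0.6, -0.2, 0.0]
width: 0.0503
grip_force: 0.0
```

Call:
{"fn": "move_arm", "kwargs": {
  "steps": [
    {"dx":0,"dy":0,"dz":0,"spin":0},
    {"dx":0,"dy":0,"dz":0,"spin":0},
    {"dx":0,"dy":0,"dz":0,"spin":0},
    {"dx":0,"dy":0,"dz":0,"spin":0},
    {"dx":0,"dy":0,"dz":0,"spin":0},
    {"dx":0,"dy":0,"dz":0,"spin":0},
    {"dx":0,"dy":0,"dz":0,"spin":0}
  ],
  "claw": 0.5,
  "squeeze": 20
}}

```text
time: 15.2
ee_pos: [0.4818, 0.115, 0.1848]
eef_rot: [-0.028, 1.0, 0.0, -0.0]
ft_force: [0.3, -0.2, 0.4]
width: 0.0117
grip_force: 20.0
```

Run:
```python
from h import *
t=shot('top');s=shot('side')
# well target
go(.352,.318,.40,-.083)
```

```text
t 15.3 pos [0.4818 0.115  0.1848] yaw 0.055 F [ 0.1 -0.  -0.5] w 0.012 -> spin 0.138 dx dy dz [ 14.62  19.16 -21.52]
```

Run:
```python
from h import *
import pickle
C=pickle.load(open('c0.pkl','rb'));c=C['top']
L=lambda u,v,z:onz(c,70+u/3,90+v/3,z)
from scipy.optimize import brentq
for uv in((12,432),(245,455)):
    # free-edge distance .13 from hinge line, in box frame
    ax=np.array([.9966,-.083]);h=np.array([.433,.335])
    f=lambda th:(L(*uv,.07+.13*np.sin(th))[:2]-h)@ax+.13*np.cos(th)
    for th in(1.2,1.3,1.4,1.5,1.6,1.7,1.8):print(uv,th,round(f(th),4),L(*uv,.07+.13*np.sin(th)).round(3))
s=C['side']
print([proj(s,(.433-.13*np.cos(t)+.007*sgn, .335+.09*sgn,.07+.13*np.sin(t))).round() for t in(1.3,1.5,1.65) for sgn in(1,-1)])
cv2.imwrite('pics/lid.png',cv2.resize(s['img'][265:390,215:345],None,fx=4.5,fy=4.5,interpolation=2)[:,:,::-1])
```

```text
(12, 432) 1.2 0.016 [0.41  0.435 0.191]
(12, 432) 1.3 0.0034 [0.41  0.433 0.195]
(12, 432) 1.4 -0.0095 [0.409 0.432 0.198]
(12, 432) 1.5 -0.0225 [0.409 0.431 0.2  ]
(12, 432) 1.6 -0.0355 [0.409 0.431 0.2  ]
(12, 432) 1.7 -0.0484 [0.409 0.431 0.199]
(12, 432) 1.8 -0.061 [0.41  0.432 0.197]
(245, 455) 1.2 0.0159 [0.395 0.254 0.191]
(245, 455) 1.3 0.0033 [0.395 0.253 0.195]
(245, 455) 1.4 -0.0096 [0.394 0.253 0.198]
(245, 455) 1.5 -0.0226 [0.394 0.252 0.2  ]
(245, 455) 1.6 -0.0356 [0.394 0.252 0.2  ]
(245, 455) 1.7 -0.0485 [0.394 0.252 0.199]
(245, 455) 1.8 -0.0611 [0.394 0.253 0.197]
[array([239., 329.]), array([272., 273.]), array([229., 325.]), array([263., 269.]), array([221., 322.]), array([256., 267.])]
```

View pics/lid.png

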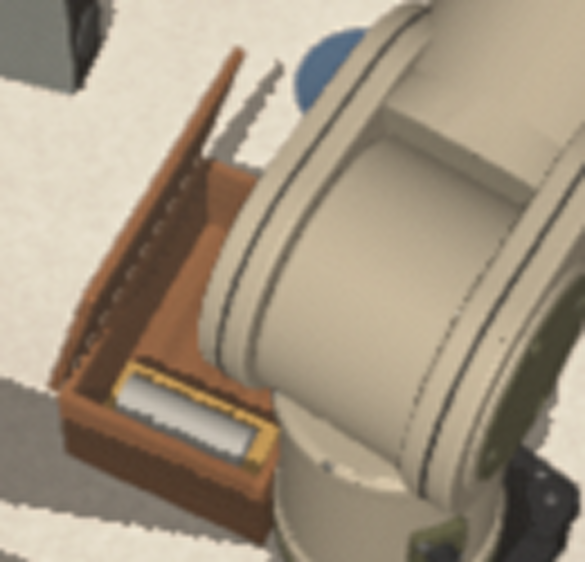

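The lid leans over the box at about 1.33 rad, with its free edge at x≈0.40 and z≈0.198. I'll place the key slightly toward the front to stay clear of it.

Call:
{"fn": "move_arm", "kwargs": {
  "steps": [
    {"dx":0,"dy":0,"dz":-2,"spin":0},
    {"dx":0,"dy":0,"dz":-4,"spin":0},
    {"dx":0,"dy":0,"dz":-4.5,"spin":0},
    {"dx":0,"dy":0,"dz":-4.5,"spin":0},
    {"dx":0,"dy":0,"dz":-4.5,"spin":0},
    {"dx":0,"dy":0,"dz":-4.5,"spin":0.068},
    {"dx":0,"dy":0,"dz":0,"spin":0.07},
    {"dx":3,"dy":3.5,"dz":0,"spin":0},
    {"dx":3,"dy":4,"dz":0,"spin":0},
    {"dx":3,"dy":4,"dz":0,"spin":0},
    {"dx":3,"dy":4,"dz":0,"spin":0},
    {"dx":3,"dy":3.5,"dz":0,"spin":0}
  ]
}}

```text
time: 16.5
ee_pos: [0.3464, 0.3184, 0.4249]
eef_rot: [0.041, 0.999, 0.0, 0.0]
ft_force: [0.7, 0.8, 0.0]
width: 0.0123
grip_force: 20.0
```

Call:
{"fn": "move_arm", "kwargs": {
  "steps": [
    {"dx":0,"dy":0,"dz":0,"spin":0},
    {"dx":0,"dy":0,"dz":0,"spin":0},
    {"dx":0,"dy":0,"dz":0,"spin":0}
  ]
}}

```text
time: 16.8
ee_pos: [0.3488, 0.3158, 0.4248]
eef_rot: [0.042, 0.999, -0.0, 0.0]
ft_force: [-0.0, -0.2, -0.0]
width: 0.0116
grip_force: 20.0
```

Run:
```python
from h import *
go(.342,.319,.206,-.083)
c=shot('wrist')
for p in((.295,.25,.07),(.311,.43,.07)):print(proj(c,p))
cv2.imwrite('pics/w7.png',c['img'][:,:,::-1])
```

```text
t 16.8 pos [0.3488 0.3158 0.4248] yaw -0.084 F [-0.  -0.2 -0. ] w 0.0116 -> spin -0.001 dx dy dz [ 0.7   0.26 21.88]
[215.65522471 153.73651543]
[384.47683473 154.10121463]
```

View pics/w7.png

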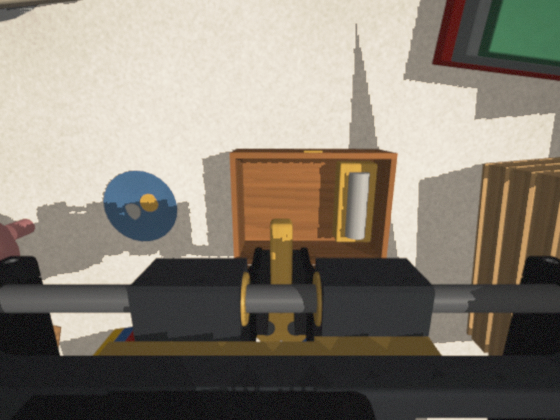

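The box rim corners are at (231,150) and (395,152), so the well is about 7 mm further +y than I estimated. The key is held level along the hand. Lower it and release.

Call:
{"fn": "move_arm", "kwargs": {
  "steps": [
    {"dx":0.7,"dy":0.7,"dz":2,"spin":0},
    {"dx":0,"dy":0,"dz":4,"spin":0},
    {"dx":0,"dy":0,"dz":4,"spin":0},
    {"dx":0,"dy":0,"dz":4,"spin":0},
    {"dx":0,"dy":0,"dz":4,"spin":0},
    {"dx":0,"dy":0,"dz":2.5,"spin":0},
    {"dx":0,"dy":0,"dz":1.4,"spin":0},
    {"dx":0,"dy":0,"dz":0.3,"spin":0},
    {"dx":0,"dy":0,"dz":0,"spin":0},
    {"dx":0,"dy":0,"dz":0,"spin":0}
  ]
}}

```text
time: 17.85
ee_pos: [0.3423, 0.3243, 0.2038]
eef_rot: [0.042, 0.999, 0.001, 0.001]
ft_force: [0.9, -0.2, 0.3]
width: 0.0119
grip_force: 20.0
```

Run:
```python
from h import *
go(.342,.322,.203,-.083)
```

```text
t 17.85 pos [0.3423 0.3243 0.2038] yaw -0.084 F [ 0.9 -0.2  0.3] w 0.0119 -> spin -0.001 dx dy dz [ 0.01 -0.24  0.08]
```

Call:
{"fn": "move_arm", "kwargs": {
  "steps": [
    {"dx":0,"dy":0,"dz":0.7,"spin":0},
    {"dx":0,"dy":0,"dz":0,"spin":0},
    {"dx":0,"dy":0,"dz":0,"spin":0}
  ]
}}

```text
time: 18.15
ee_pos: [0.3416, 0.3243, 0.1959]
eef_rot: [0.041, 0.999, 0.0, 0.0]
ft_force: [0.3, 0.4, -0.3]
width: 0.0115
grip_force: 20.0
```

Call:
{"fn": "move_arm", "kwargs": {
  "steps": [
    {"dx":0,"dy":0,"dz":0,"spin":0},
    {"dx":0,"dy":0,"dz":0,"spin":0},
    {"dx":0,"dy":0,"dz":0,"spin":0},
    {"dx":0,"dy":0,"dz":-2,"spin":0},
    {"dx":0,"dy":0,"dz":-4,"spin":0},
    {"dx":0,"dy":0,"dz":-4.5,"spin":0},
    {"dx":0,"dy":0,"dz":-4.5,"spin":0},
    {"dx":0,"dy":0,"dz":-4.5,"spin":0},
    {"dx":0,"dy":0,"dz":-3,"spin":0},
    {"dx":0,"dy":0,"dz":0,"spin":0}
  ],
  "claw": 3.5
}}

```text
time: 19.15
ee_pos: [0.342, 0.3248, 0.4255]
eef_rot: [0.041, 0.999, 0.003, 0.002]
ft_force: [0.4, 0.2, -1.1]
width: 0.0348
grip_force: 0.0
```

Run:
```python
from h import *
c=shot('wrist')
hsv=cv2.cvtColor(c['img'],cv2.COLOR_RGB2HSV)
m=cv2.inRange(hsv,(18,150,90),(32,255,255));m[255:]=0
for k in cv2.findContours(m,0,2)[0]:
    if cv2.contourArea(k)>60:
        b=cv2.boundingRect(k);print(b,onz(c,b[0]+b[2]/2,b[1],.018).round(3))
go(.49,.335,.39,-.083)
```

```text
(133, 199, 16, 16) [0.343 0.146 0.018]
(324, 165, 44, 81) [0.322 0.411 0.018]
(265, 165, 28, 57) [0.314 0.327 0.018]
t 19.2 pos [0.3418 0.3246 0.4228] yaw -0.083 F [-0.7 -0.1 -0.7] w 0.0347 -> spin 0.0 dx dy dz [-14.68   2.27   3.28]
```

The key lies in the well (tail at x≈0.314, y≈0.327) and is released with the lid open. Next, close the fingers and go behind the lid.

Call:
{"fn": "move_arm", "kwargs": {
  "steps": [
    {"dx":-2,"dy":0.4,"dz":0,"spin":0},
    {"dx":-3.5,"dy":0.4,"dz":0,"spin":0},
    {"dx":-3.5,"dy":0.4,"dz":0,"spin":0},
    {"dx":-3.5,"dy":0.4,"dz":0,"spin":0},
    {"dx":-2.2,"dy":0.4,"dz":0,"spin":0},
    {"dx":0,"dy":0,"dz":2,"spin":0},
    {"dx":0,"dy":0,"dz":3,"spin":0},
    {"dx":0,"dy":0,"dz":2,"spin":0},
    {"dx":0,"dy":0,"dz":0,"spin":0},
    {"dx":0,"dy":0,"dz":0,"spin":0}
  ],
  "claw": 0
}}

```text
time: 20.2
ee_pos: [0.4897, 0.332, 0.3504]
eef_rot: [0.041, 0.999, -0.0, -0.001]
ft_force: [0.3, 0.4, 0.3]
width: 0.0004
grip_force: 0.0
```

Run:
```python
from h import *
go(.431-.004,.341,.351,-.083)
t=shot('top');s=shot('side')
cv2.imwrite('pics/lid2.png',np.hstack([cv2.resize(t['img'][190:310,60:200],(400,343)),cv2.resize(s['img'][250:400,200:375],(400,343))])[:,:,::-1])
```

```text
t 20.2 pos [0.4897 0.332  0.3504] yaw -0.083 F [0.3 0.4 0.3] w 0.0004 -> spin 0.0 dx dy dz [ 6.32  0.38 -0.06]
```

Call:
{"fn": "move_arm", "kwargs": {
  "steps": [
    {"dx":1.5,"dy":0,"dz":0,"spin":0},
    {"dx":1.5,"dy":0,"dz":0,"spin":0},
    {"dx":1.2,"dy":0,"dz":0,"spin":0},
    {"dx":1,"dy":0,"dz":0,"spin":0},
    {"dx":0.8,"dy":0,"dz":0,"spin":0},
    {"dx":0.8,"dy":0,"dz":0.1,"spin":0},
    {"dx":0.8,"dy":0,"dz":0.2,"spin":0},
    {"dx":0.8,"dy":0,"dz":0.3,"spin":0},
    {"dx":0.8,"dy":0,"dz":0.4,"spin":0},
    {"dx":0,"dy":0,"dz":0,"spin":0}
  ]
}}

```text
time: 21.3
ee_pos: [0.3969, 0.3399, 0.3401]
eef_rot: [0.041, 0.999, -0.0, -0.001]
ft_force: [-0.4, 0.4, 0.0]
width: 0.0006
grip_force: 0.0
```

Run:
```python
from h import *
go(.431-.061*.9966,.341+.061*.083,.3225,-.083)
```

```text
t 21.3 pos [0.3969 0.3399 0.3401] yaw -0.082 F [-0.4  0.4  0. ] w 0.0006 -> spin 0.001 dx dy dz [2.71 0.39 1.76]
```

Call:
{"fn": "move_arm", "kwargs": {
  "steps": [
    {"dx":0.7,"dy":0,"dz":0.4,"spin":0},
    {"dx":0.7,"dy":0,"dz":0.4,"spin":0},
    {"dx":0.7,"dy":0,"dz":0.5,"spin":0},
    {"dx":0.6,"dy":0,"dz":0.5,"spin":0}
  ]
}}

```text
time: 21.7
ee_pos: [0.3705, 0.3419, 0.3223]
eef_rot: [0.041, 0.999, -0.0, -0.0]
ft_force: [1.3, -0.4, 0.4]
width: 0.0004
grip_force: 0.5
```

Call:
{"fn": "move_arm", "kwargs": {
  "steps": [
    {"dx":0.6,"dy":0,"dz":0.7,"spin":0},
    {"dx":0.5,"dy":0,"dz":0.7,"spin":0},
    {"dx":0.4,"dy":0,"dz":0.7,"spin":0}
  ]
}}

```text
time: 22.0
ee_pos: [0.3556, 0.3433, 0.3012]
eef_rot: [0.041, 0.999, -0.0, -0.0]
ft_force: [-1.2, -0.0, 0.9]
width: 0.0005
grip_force: 0.5
```

Run:
```python
from h import *
go(.431-.09*.9966,.341+.09*.083,.26,-.083)
s=shot('side');cv2.imwrite('pics/lid3.png',cv2.resize(s['img'][250:400,200:375],(700,600))[:,:,::-1])
```

```text
t 22.0 pos [0.3556 0.3433 0.3012] yaw -0.082 F [-1.2 -0.   0.9] w 0.0005 -> spin 0.001 dx dy dz [1.47 0.4  4.12]
```

View pics/lid3.png

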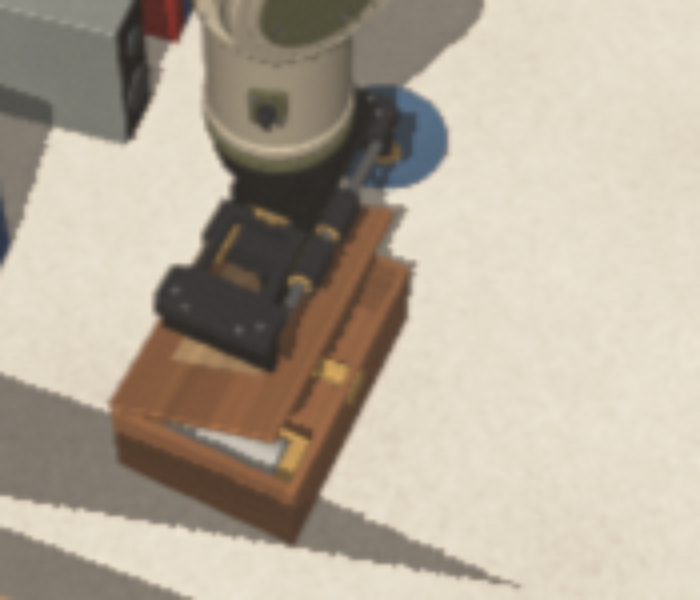

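The lid is about two-thirds shut and following the fingers. Keep pressing down gently.

Call:
{"fn": "move_arm", "kwargs": {
  "steps": [
    {"dx":0.5,"dy":0,"dz":0.7,"spin":0},
    {"dx":0.4,"dy":0,"dz":0.7,"spin":0},
    {"dx":0.3,"dy":0,"dz":0.7,"spin":0},
    {"dx":0.2,"dy":0,"dz":0.7,"spin":0},
    {"dx":0,"dy":0,"dz":0.5,"spin":0},
    {"dx":0,"dy":0,"dz":0.3,"spin":0},
    {"dx":0,"dy":0,"dz":0,"spin":0}
  ]
}}

```text
time: 22.75
ee_pos: [0.3423, 0.3442, 0.2654]
eef_rot: [0.041, 0.999, -0.0, -0.0]
ft_force: [-0.0, 0.4, 0.2]
width: 0.0003
grip_force: 0.0
```

Call:
{"fn": "move_arm", "kwargs": {
  "steps": [
    {"dx":0,"dy":0,"dz":0.3,"spin":0},
    {"dx":0,"dy":0,"dz":0.2,"spin":0},
    {"dx":0,"dy":0,"dz":0,"spin":0}
  ]
}}

```text
time: 23.05
ee_pos: [0.3424, 0.3444, 0.2611]
eef_rot: [0.041, 0.999, 0.0, 0.0]
ft_force: [-0.1, -1.1, 3.0]
width: -0.0
grip_force: 1.5
```

Call:
{"fn": "move_arm", "kwargs": {
  "steps": [
    {"dx":0,"dy":0,"dz":0.15,"spin":0},
    {"dx":0,"dy":0,"dz":0.15,"spin":0},
    {"dx":0,"dy":0,"dz":0,"spin":0},
    {"dx":0,"dy":0,"dz":0,"spin":0}
  ]
}}

```text
time: 23.45
ee_pos: [0.3424, 0.3445, 0.2607]
eef_rot: [0.042, 0.999, 0.0, 0.0]
ft_force: [-10.6, -11.4, 35.7]
width: 0.001
grip_force: 17.8
```

The lid is against its stop (36 N, fingers at rim height). Back off and measure the bottles again.

Call:
{"fn": "move_arm", "kwargs": {
  "steps": [
    {"dx":0,"dy":0,"dz":-1,"spin":0},
    {"dx":0,"dy":0,"dz":-3,"spin":0},
    {"dx":0,"dy":0,"dz":-4.5,"spin":0},
    {"dx":0,"dy":0,"dz":-4.5,"spin":0},
    {"dx":0,"dy":0,"dz":-4,"spin":0},
    {"dx":0,"dy":0,"dz":0,"spin":0}
  ],
  "claw": 6
}}

```text
time: 24.05
ee_pos: [0.3429, 0.345, 0.4335]
eef_rot: [0.041, 0.999, 0.004, 0.003]
ft_force: [0.0, 0.1, -0.6]
width: 0.0408
grip_force: 0.0
```

```bash
cat >> h.py <<'E'
def greens(c,plane=.052):
    hsv=cv2.cvtColor(c['img'],cv2.COLOR_RGB2HSV)
    m=cv2.inRange(hsv,(50,70,20),(85,255,255));m[:130]=0;m[270:]=0;m[:,:280]=0;m[:,475:]=0
    out=[]
    for k in cv2.findContours(m,0,2)[0]:
        if cv2.contourArea(k)>80:
            b=cv2.minAreaRect(k);out.append(b);print('green',np.round(b[0],1),np.round(b[1],1),round(b[2],1),onz(c,*b[0],plane).round(3))
    return out
E
python3 - <<'E'
from h import *
t=shot('top');greens(t)
go(.566,-.147,.40,-.33)
s=telemetry.read_state();print(s['joint_positions'].round(2))
E
```

```text
green [432.  220.9] [21.2 35.6] 6.3 [ 0.472 -0.435  0.052]
green [376.8 193.6] [18.7 35.3] 24.0 [ 0.542 -0.292  0.052]
green [327.1 165.7] [17.7 35.1] 20.6 [ 0.615 -0.162  0.052]
t 24.1 pos [0.3426 0.3446 0.4304] yaw -0.083 F [-0.8  0.8 -0.8] w 0.0448 -> spin 0.247 dx dy dz [-37.06 -39.27   3.04]
[-0.78  0.02 -0.1   1.78  0.    1.35  0.6 ]
```

Call:
{"fn": "move_arm", "kwargs": {
  "steps": [
    {"dx":0,"dy":0,"dz":0,"spin":0.125},
    {"dx":0,"dy":0,"dz":0,"spin":0.122},
    {"dx":-2,"dy":-2.2,"dz":0,"spin":0},
    {"dx":-3,"dy":-3.2,"dz":0,"spin":0},
    {"dx":-3.2,"dy":-3.4,"dz":0,"spin":0},
    {"dx":-3.2,"dy":-3.4,"dz":0,"spin":0},
    {"dx":-3.2,"dy":-3.4,"dz":0,"spin":0},
    {"dx":-3.2,"dy":-3.4,"dz":0,"spin":0},
    {"dx":-3.2,"dy":-3.4,"dz":0,"spin":0},
    {"dx":-3.2,"dy":-3.4,"dz":0,"spin":0},
    {"dx":-3.2,"dy":-3.4,"dz":0,"spin":0},
    {"dx":-3.2,"dy":-3.4,"dz":0,"spin":0}
  ],
  "claw": 6
}}

```text
time: 25.3
ee_pos: [0.5264, -0.065, 0.4264]
eef_rot: [0.164, 0.986, -0.0, -0.001]
ft_force: [0.3, 1.0, 0.4]
width: 0.0601
grip_force: 0.0
```

Call:
{"fn": "move_arm", "kwargs": {
  "steps": [
    {"dx":-3.2,"dy":-3.4,"dz":2,"spin":0},
    {"dx":-3,"dy":-3,"dz":4,"spin":0},
    {"dx":0,"dy":0,"dz":2,"spin":0},
    {"dx":0,"dy":0,"dz":0,"spin":0},
    {"dx":0,"dy":0,"dz":0,"spin":0}
  ]
}}

```text
time: 25.8
ee_pos: [0.5611, -0.1371, 0.3533]
eef_rot: [0.164, 0.986, 0.0, -0.001]
ft_force: [0.2, 0.6, 0.5]
width: 0.06
grip_force: 0.0
```

```bash
cat >> h.py <<'E'
def neck(c):
    """cork/neck in the wrist view: green contours with ground points, u towards the near end"""
    hsv=cv2.cvtColor(c['img'],cv2.COLOR_RGB2HSV)
    m=cv2.inRange(hsv,(50,70,20),(85,255,255));m[250:]=0
    for k in cv2.findContours(m,0,2)[0]:
        if cv2.contourArea(k)>300:
            top=k[:,0][k[:,0,1]<k[:,0,1].min()+4].mean(0)
            print('area',cv2.contourArea(k),'bbox',cv2.boundingRect(k),'neck end',top.round(1),onz(c,*top,.03).round(4))
E
python3 - <<'E'
from h import *
go(.565,-.148,.198,-.33)
c=shot('wrist');neck(c)
cv2.imwrite('pics/w8.png',c['img'][:,:,::-1])
for q in((.660,-.180,.052),(.565,-.148,.040),(.561,-.146,.027)):print(proj(c,q))
E
```

```text
t 25.8 pos [ 0.5611 -0.1371  0.3533] yaw -0.329 F [0.2 0.6 0.5] w 0.06 -> spin 0.001 dx dy dz [-0.72 -0.9  15.53]
area 938.5 bbox (252, 218, 47, 32) neck end [274.9 220.1] [ 0.5743 -0.1484  0.03  ]
area 2599.5 bbox (99, 192, 65, 58) neck end [133.2 193.6] [ 0.5017 -0.2739  0.03  ]
[273.0161234  309.83411736]
[271.95077274 214.40420794]
[272.84208201 206.8027917 ]
```

Call:
{"fn": "move_arm", "kwargs": {
  "steps": [
    {"dx":-0.7,"dy":-0.8,"dz":2,"spin":0},
    {"dx":0,"dy":0,"dz":4,"spin":0},
    {"dx":0,"dy":0,"dz":4,"spin":0},
    {"dx":0,"dy":0,"dz":3,"spin":0},
    {"dx":0,"dy":0,"dz":2,"spin":0},
    {"dx":0,"dy":0,"dz":0.5,"spin":0},
    {"dx":0,"dy":0,"dz":0,"spin":0},
    {"dx":0,"dy":0,"dz":0,"spin":0}
  ]
}}

```text
time: 26.65
ee_pos: [0.566, -0.1474, 0.2007]
eef_rot: [0.164, 0.986, 0.0, 0.001]
ft_force: [-1.2, 0.5, 0.7]
width: 0.0597
grip_force: 0.0
```

Call:
{"fn": "move_arm", "kwargs": {
  "steps": [
    {"dx":0,"dy":0,"dz":0,"spin":0},
    {"dx":0,"dy":0,"dz":0,"spin":0},
    {"dx":0,"dy":0,"dz":0,"spin":0},
    {"dx":0,"dy":0,"dz":0,"spin":0},
    {"dx":0,"dy":0,"dz":0,"spin":0},
    {"dx":0,"dy":0,"dz":0,"spin":0}
  ],
  "claw": 1,
  "squeeze": 6
}}

```text
time: 27.25
ee_pos: [0.5652, -0.1475, 0.1989]
eef_rot: [0.164, 0.986, 0.0, -0.0]
ft_force: [0.0, 0.4, 0.6]
width: 0.0249
grip_force: 6.0
```

Call:
{"fn": "move_arm", "kwargs": {
  "steps": [
    {"dx":0.15,"dy":0,"dz":-1.25,"spin":0},
    {"dx":0.15,"dy":0,"dz":-1.25,"spin":0},
    {"dx":-0.2,"dy":0,"dz":-1.1,"spin":0},
    {"dx":-0.2,"dy":0,"dz":-1.1,"spin":0},
    {"dx":-0.5,"dy":0,"dz":-0.85,"spin":0},
    {"dx":-0.55,"dy":0,"dz":-0.85,"spin":0},
    {"dx":-0.85,"dy":0,"dz":-0.55,"spin":0},
    {"dx":-0.85,"dy":0,"dz":-0.55,"spin":0},
    {"dx":-1.1,"dy":0,"dz":-0.2,"spin":0},
    {"dx":-1.1,"dy":0,"dz":-0.2,"spin":0},
    {"dx":-1.25,"dy":0,"dz":0.1,"spin":0},
    {"dx":-1.25,"dy":0,"dz":0.1,"spin":0}
  ]
}}

```text
time: 28.45
ee_pos: [0.6376, -0.1723, 0.2757]
eef_rot: [0.164, 0.986, 0.0, -0.0]
ft_force: [-0.3, 0.1, -0.2]
width: 0.0115
grip_force: 0.0
```

Call:
{"fn": "move_arm", "kwargs": {
  "steps": [
    {"dx":0,"dy":0,"dz":0.1,"spin":0},
    {"dx":0,"dy":0,"dz":0,"spin":0},
    {"dx":0,"dy":0,"dz":0,"spin":0}
  ]
}}

```text
time: 28.75
ee_pos: [0.6364, -0.172, 0.2747]
eef_rot: [0.164, 0.986, 0.0, -0.0]
ft_force: [-0.4, -0.7, -0.0]
width: 0.0102
grip_force: 0.0
```

Run:
```python
from h import *
s=shot('side');t=shot('top');greens(t)
go(.6,-.16,.3,-.33)
u=proj(s,(.636,-.172,.05));print(u);u=u.astype(int)
cv2.imwrite('pics/b1.png',cv2.resize(s['img'][u[1]-50:u[1]+50,u[0]-60:u[0]+60],(720,600),interpolation=2)[:,:,::-1])
```

```text
green [431.6 220.7] [21.9 36.5] 5.7 [ 0.472 -0.434  0.052]
green [376.8 193.5] [18.7 35.4] 24.0 [ 0.542 -0.292  0.052]
t 28.85 pos [ 0.6364 -0.172   0.2749] yaw -0.33 F [1.  0.8 0.4] w 0.0102 -> spin 0.0 dx dy dz [ 3.83 -0.05 -2.51]
[250.06488845 189.35577735]
```

View pics/b1.png

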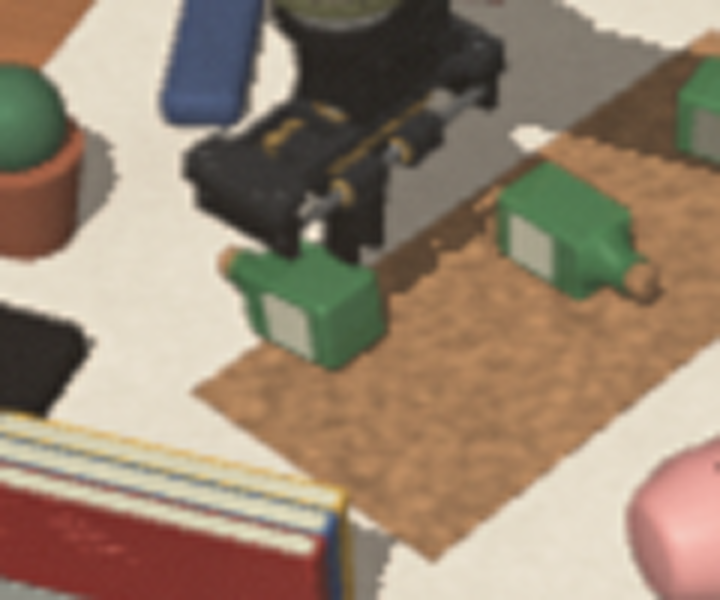

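The first bottle slipped out of the light grip as it came upright and fell forward. In the side crop its neck now points away, at (230,262). I had gripped too near the cork, so I'll back off, measure by mask and grip nearer the shoulder.

Call:
{"fn": "move_arm", "kwargs": {
  "steps": [
    {"dx":0,"dy":0,"dz":-1,"spin":0},
    {"dx":0,"dy":0,"dz":-3,"spin":0},
    {"dx":0,"dy":0,"dz":-4,"spin":0},
    {"dx":0,"dy":0,"dz":-4,"spin":0},
    {"dx":3,"dy":2,"dz":0,"spin":0},
    {"dx":4,"dy":3,"dz":0,"spin":0},
    {"dx":4,"dy":3,"dz":0,"spin":0},
    {"dx":4,"dy":3,"dz":0,"spin":0},
    {"dx":4,"dy":3,"dz":0,"spin":0},
    {"dx":4,"dy":3,"dz":0,"spin":0},
    {"dx":3,"dy":3,"dz":0,"spin":0},
    {"dx":0,"dy":0,"dz":0,"spin":0}
  ],
  "claw": 6
}}

```text
time: 30.05
ee_pos: [0.4529, 0.1063, 0.396]
eef_rot: [0.16, 0.987, 0.001, 0.0]
ft_force: [1.0, -1.3, -1.3]
width: 0.0603
grip_force: 0.0
```

Run:
```python
from h import *
t=shot('top');s=shot('side')
greens(t)
for n,c,z in(('top',t,.052),('side',s,.03)):
    hsv=cv2.cvtColor(c['img'],cv2.COLOR_RGB2HSV)
    g=cv2.inRange(hsv,(50,70,20),(85,255,255))
    u=proj(c,(.64,-.17,.05)).astype(int);print(n,u)
    k=[k for k in cv2.findContours(g,0,2)[0] if cv2.contourArea(k)>60 and abs(k[:,0].mean(0)-u).max()<45]
    for q in k:
        p=cv2.approxPolyDP(q,1.5,True)[:,0];print(cv2.minAreaRect(q));print([(a.tolist(),onz(c,*a.astype(float),z)[:2].round(3).tolist()) for a in p])
```

```text
green [432.  220.9] [21.2 35.7] 6.3 [ 0.471 -0.435  0.052]
green [376.4 193.9] [19.  36.2] 25.3 [ 0.541 -0.291  0.052]
green [334.9 145.4] [17.6 35.3] 21.8 [ 0.67  -0.183  0.052]
top [329 156]
((335.0172424316406, 145.2069091796875), (17.641056060791016, 35.65350341796875), 21.801406860351562)
[([340, 128], [0.719, -0.197]), ([335, 133], [0.705, -0.183]), ([331, 133], [0.704, -0.173]), ([322, 154], [0.646, -0.149]), ([322, 159], [0.633, -0.149]), ([334, 164], [0.62, -0.18]), ([339, 159], [0.633, -0.194]), ([345, 137], [0.694, -0.21]), ([342, 135], [0.699, -0.202]), ([344, 130], [0.713, -0.207])]
side [248 189]
((241.12353515625, 188.80589294433594), (26.690378189086914, 16.41305160522461), 32.47119140625)
[([231, 181], [0.728, -0.208]), ([229, 184], [0.728, -0.191]), ([234, 194], [0.689, -0.149]), ([233, 189], [0.703, -0.172]), ([235, 187], [0.701, -0.184]), ([243, 193], [0.661, -0.165]), ([245, 201], [0.638, -0.13]), ([253, 195], [0.624, -0.168]), ([252, 186], [0.646, -0.21]), ([240, 179], [0.702, -0.23]), ([235, 182], [0.712, -0.209])]
```

Run:
```python
from h import *
go(.70,-.197,.353,-.39)
```

```text
t 30.15 pos [0.4551 0.1018 0.3958] yaw -0.328 F [ 1.4 -0.   0.1] w 0.0599 -> spin 0.062 dx dy dz [-34.01 -18.32   4.28]
```

Call:
{"fn": "move_arm", "kwargs": {
  "steps": [
    {"dx":0,"dy":0,"dz":0,"spin":0.062},
    {"dx":-2.5,"dy":-1.5,"dz":0,"spin":0},
    {"dx":-3.5,"dy":-1.9,"dz":0,"spin":0},
    {"dx":-3.5,"dy":-1.9,"dz":0,"spin":0},
    {"dx":-3.5,"dy":-1.9,"dz":0,"spin":0},
    {"dx":-3.5,"dy":-1.9,"dz":0,"spin":0},
    {"dx":-3.5,"dy":-1.9,"dz":0,"spin":0},
    {"dx":-3.5,"dy":-1.9,"dz":0,"spin":0},
    {"dx":-3.5,"dy":-1.9,"dz":0,"spin":0},
    {"dx":-3.5,"dy":-1.9,"dz":1.5,"spin":0},
    {"dx":-3.3,"dy":-1.6,"dz":2.8,"spin":0},
    {"dx":0,"dy":0,"dz":0,"spin":0}
  ]
}}

```text
time: 31.35
ee_pos: [0.6977, -0.2027, 0.3452]
eef_rot: [0.198, 0.98, -0.002, -0.004]
ft_force: [-0.7, 0.1, -0.4]
width: 0.0599
grip_force: 0.0
```

Run:
```python
from h import *
c=shot('wrist');go(.721,-.205,.199,-.39)
hsv=cv2.cvtColor(c['img'],cv2.COLOR_RGB2HSV)
m=cv2.inRange(hsv,(50,70,20),(85,255,255));m[252:]=0
for k in cv2.findContours(m,0,2)[0]:
    if cv2.contourArea(k)>200:
        p=cv2.approxPolyDP(k,2,True)[:,0];print([(a.tolist(),onz(c,*a.astype(float),.052)[:2].round(3).tolist()) for a in p])
```

```text
t 31.4 pos [ 0.6975 -0.2007  0.348 ] yaw -0.397 F [-0.8  1.   0.2] w 0.0602 -> spin -0.007 dx dy dz [-2.33  0.5  14.9 ]
[([312, 134], [0.641, -0.152]), ([274, 135], [0.629, -0.182]), ([264, 140], [0.63, -0.192]), ([268, 211], [0.689, -0.214]), ([282, 219], [0.701, -0.205]), ([284, 234], [0.716, -0.209]), ([303, 233], [0.722, -0.192]), ([305, 217], [0.708, -0.185]), ([317, 212], [0.708, -0.173]), ([319, 208], [0.705, -0.17]), ([318, 141], [0.649, -0.149])]
[([103, 32], [0.504, -0.276]), ([102, 54], [0.517, -0.285]), ([97, 59], [0.519, -0.291]), ([80, 62], [0.515, -0.305]), ([93, 145], [0.576, -0.331]), ([98, 149], [0.58, -0.329]), ([141, 150], [0.596, -0.294]), ([162, 145], [0.599, -0.275]), ([162, 134], [0.591, -0.271]), ([146, 132], [0.584, -0.283]), ([142, 98], [0.559, -0.272]), ([143, 89], [0.553, -0.268]), ([158, 92], [0.56, -0.257]), ([156, 74], [0.547, -0.252]), ([134, 55], [0.528, -0.262]), ([131, 36], [0.515, -0.257]), ([119, 32], [0.509, -0.264])]
```

Run:
```python
from h import *
go(.715,-.1995,.199,-.36)
```

```text
t 31.4 pos [ 0.6975 -0.2007  0.348 ] yaw -0.397 F [-0.8  1.   0.2] w 0.0602 -> spin -0.037 dx dy dz [-1.59  0.73 14.9 ]
```

Call:
{"fn": "move_arm", "kwargs": {
  "steps": [
    {"dx":-1.6,"dy":0.7,"dz":1,"spin":-0.037},
    {"dx":0,"dy":0,"dz":3,"spin":0},
    {"dx":0,"dy":0,"dz":4,"spin":0},
    {"dx":0,"dy":0,"dz":3.5,"spin":0},
    {"dx":0,"dy":0,"dz":2.5,"spin":0},
    {"dx":0,"dy":0,"dz":0.8,"spin":0},
    {"dx":0,"dy":0,"dz":0,"spin":0},
    {"dx":0,"dy":0,"dz":0,"spin":0}
  ]
}}

```text
time: 32.2
ee_pos: [0.716, -0.1967, 0.2064]
eef_rot: [0.176, 0.984, -0.0, 0.002]
ft_force: [-0.7, -0.5, 1.2]
width: 0.06
grip_force: 0.0
```

Call:
{"fn": "move_arm", "kwargs": {
  "steps": [
    {"dx":0,"dy":0,"dz":0,"spin":0},
    {"dx":0,"dy":0,"dz":0,"spin":0},
    {"dx":0,"dy":0,"dz":0,"spin":0},
    {"dx":0,"dy":0,"dz":0,"spin":0},
    {"dx":0,"dy":0,"dz":0,"spin":0},
    {"dx":0,"dy":0,"dz":0,"spin":0}
  ],
  "claw": 1,
  "squeeze": 12
}}

```text
time: 32.8
ee_pos: [0.7154, -0.1965, 0.2039]
eef_rot: [0.176, 0.984, -0.0, 0.0]
ft_force: [-0.2, -0.7, 0.3]
width: 0.0259
grip_force: 11.9
```

Run:
```python
from h import *
go(.715,-.1995,.199,-.36)
```

```text
t 32.8 pos [ 0.7154 -0.1965  0.2039] yaw -0.355 F [-0.2 -0.7  0.3] w 0.0259 -> spin 0.005 dx dy dz [-0.06 -0.29  0.49]
```

Call:
{"fn": "move_arm", "kwargs": {
  "steps": [
    {"dx":0,"dy":0,"dz":0,"spin":0},
    {"dx":0,"dy":0,"dz":0,"spin":0},
    {"dx":0,"dy":-0.2,"dz":0.6,"spin":0},
    {"dx":0,"dy":0,"dz":0,"spin":0},
    {"dx":0,"dy":0,"dz":0,"spin":0}
  ],
  "claw": 5
}}

```text
time: 33.3
ee_pos: [0.7145, -0.1984, 0.1973]
eef_rot: [0.177, 0.984, 0.0, -0.0]
ft_force: [0.7, -0.4, 1.0]
width: 0.049
grip_force: 0.0
```

Call:
{"fn": "move_arm", "kwargs": {
  "steps": [
    {"dx":0,"dy":0,"dz":0,"spin":0},
    {"dx":0,"dy":0,"dz":0,"spin":0},
    {"dx":0,"dy":0,"dz":0,"spin":0},
    {"dx":0,"dy":0,"dz":0,"spin":0},
    {"dx":0,"dy":0,"dz":0,"spin":0},
    {"dx":0,"dy":0,"dz":0,"spin":0}
  ],
  "claw": 1,
  "squeeze": 12
}}

```text
time: 33.9
ee_pos: [0.7148, -0.1982, 0.1979]
eef_rot: [0.176, 0.984, 0.0, 0.0]
ft_force: [0.0, 0.9, 1.0]
width: 0.0255
grip_force: 12.0
```

Call:
{"fn": "move_arm", "kwargs": {
  "steps": [
    {"dx":-0.2,"dy":0,"dz":-1.1,"spin":0},
    {"dx":-0.15,"dy":0,"dz":-1.15,"spin":0},
    {"dx":0.1,"dy":0,"dz":-1,"spin":0},
    {"dx":0.2,"dy":0,"dz":-0.95,"spin":0},
    {"dx":0.45,"dy":0,"dz":-0.75,"spin":0},
    {"dx":0.45,"dy":0,"dz":-0.75,"spin":0},
    {"dx":0,"dy":0,"dz":0,"spin":0}
  ]
}}

```text
time: 34.6
ee_pos: [0.7065, -0.1953, 0.2564]
eef_rot: [0.176, 0.984, 0.0, 0.001]
ft_force: [-0.1, -0.6, -0.9]
width: 0.0256
grip_force: 12.0
```

```bash
cat >> h.py <<'E'
def gpoly(c,X,rad=45,cut=None):
    """green contour near the projection of X: approx polygon"""
    hsv=cv2.cvtColor(c['img'],cv2.COLOR_RGB2HSV);g=cv2.inRange(hsv,(50,70,20),(85,255,255));u=proj(c,X)
    if cut:g[cut:]=0
    for k in cv2.findContours(g,0,2)[0]:
        if cv2.contourArea(k)>40 and abs(k[:,0].mean(0)-u).max()<rad:
            print('rect',cv2.minAreaRect(k),cv2.approxPolyDP(k,1.2,True)[:,0].tolist())
def foretell(c,P,a,n=''):
    """pixels of base centre, shoulder, neck end for base point P, axis a"""
    P=np.array(P);a=np.array(a)/np.linalg.norm(a);print(n,[proj(c,P+a*l).round(0).tolist() for l in(0,.075,.097,.11)])
E
python3 - <<'E'
from h import *
s=shot('side');w=shot('wrist');st=telemetry.read_state();print(st['ee_pos'],st['width'],st['grip_force'])
gpoly(s,(.66,-.18,.05));gpoly(w,(.66,-.18,.05),90,252)
B=np.array([.636,-.170]);d=np.array([.936,-.352])
for ph in(0,.4,.8,1.2,1.57):
    # base centre = edge + 25mm normal
    ax=np.r_[d*np.cos(ph),np.sin(ph)];nn=np.r_[-d*np.sin(ph),np.cos(ph)]
    P=np.r_[B,.002]+.025*nn*np.array([-1,-1,1]) if 0 else np.r_[B,.002]+.025*np.r_[-d*np.sin(ph)*-1*-1,np.cos(ph)]
    foretell(s,P,ax,ph);foretell(w,P,ax,' w')
E
```

```text
[ 0.7066011  -0.195157    0.25488263] 0.02512629969573462 11.99985846877098
rect ((285.4399719238281, 176.4199981689453), (22.800003051757812, 15.400003433227539), 53.13010025024414) [[274, 171], [274, 174], [279, 175], [283, 179], [283, 186], [286, 188], [293, 185], [295, 182], [294, 175], [286, 169], [280, 167]]
rect ((242.43624877929688, 178.30538940429688), (26.625038146972656, 17.367717742919922), 34.99202346801758) [[233, 169], [231, 174], [234, 183], [234, 178], [239, 178], [244, 182], [244, 190], [246, 191], [254, 185], [254, 177], [250, 173], [240, 167], [236, 170]]
rect ((281.0, 175.5), (151.0, 118.0), 90.0) [[227, 103], [222, 113], [228, 250], [333, 251], [340, 129], [340, 112], [337, 104], [328, 100], [234, 100]]
0 [[250.0, 194.0], [235.0, 185.0], [231.0, 182.0], [228.0, 181.0]]
 w [[279.0, 128.0], [279.0, 236.0], [279.0, 264.0], [279.0, 280.0]]
0.4 [[252.0, 196.0], [238.0, 181.0], [234.0, 177.0], [231.0, 175.0]]
 w [[279.0, 112.0], [279.0, 228.0], [279.0, 263.0], [279.0, 285.0]]
0.8 [[254.0, 198.0], [243.0, 181.0], [239.0, 175.0], [237.0, 172.0]]
 w [[279.0, 100.0], [279.0, 195.0], [279.0, 231.0], [278.0, 255.0]]
1.2 [[255.0, 201.0], [249.0, 183.0], [247.0, 177.0], [246.0, 174.0]]
 w [[279.0, 92.0], [279.0, 137.0], [279.0, 158.0], [278.0, 173.0]]
1.57 [[255.0, 203.0], [255.0, 187.0], [255.0, 183.0], [254.0, 180.0]]
 w [[279.0, 91.0], [279.0, 74.0], [279.0, 65.0], [278.0, 58.0]]
```

My arc had a sign error: the standing axis ends up beyond the pivot edge, not short of it. The bottle is still firmly held, so I'll lift it clear, carry it back over the runner and ease the grip so that it swings to hang.

Call:
{"fn": "move_arm", "kwargs": {
  "steps": [
    {"dx":0,"dy":0,"dz":-1.5,"spin":0},
    {"dx":0,"dy":0,"dz":-2,"spin":0},
    {"dx":0.7,"dy":0,"dz":-1,"spin":0},
    {"dx":1.5,"dy":0,"dz":0,"spin":0},
    {"dx":2,"dy":0,"dz":0,"spin":0},
    {"dx":2,"dy":0,"dz":0,"spin":0},
    {"dx":1.5,"dy":0,"dz":0,"spin":0},
    {"dx":0.5,"dy":0,"dz":0,"spin":0},
    {"dx":0,"dy":0,"dz":0,"spin":0}
  ]
}}

```text
time: 35.6
ee_pos: [0.6296, -0.1667, 0.3004]
eef_rot: [0.176, 0.984, 0.0, 0.0]
ft_force: [1.0, -0.2, -1.6]
width: 0.0257
grip_force: 12.0
```

```bash
cat >> h.py <<'E'
def tilt(c):
    """held bottle in the wrist view: green contour below the hand; and pixels foretold for the grip s=.091, tips+10mm, several tilts from upright (base away to robot side +)"""
    st=telemetry.read_state();M=Ro.from_quat(st['eef_rot']).as_matrix();g=st['ee_pos']+M[:,2]*.172;fx=M[:,0]
    print('t',round(st['time'],2),'grip pt',g.round(4),'w',round(st['width'],4),'f',round(st['grip_force'],1),'F',st['ft_force'].round(1))
    gpoly(c,g+[0,0,-.05],110,None)
    for th in(-.3,0,.3,.6,.9,1.2,1.57):
        a=fx*np.sin(th)-np.array([0,0,1])*np.cos(th) # grip -> base direction
        side=fx*np.cos(th)+np.array([0,0,1])*np.sin(th)
        b=g+a*.091;sh=g+a*.016
        print(th,[proj(c,p).round().tolist() for p in(b-side*.025,b+side*.025,sh+side*.025,sh-side*.025)])
E
python3 - <<'E'
from h import *
s=shot('side');w=shot('wrist')
tilt(s);tilt(w)
E
```

```text
t 35.7 grip pt [ 0.6304 -0.167   0.1281] w 0.0256 f 12.0 F [ 0.3 -0.1 -0.6]
rect ((271.42071533203125, 179.0482940673828), (24.581462860107422, 46.671566009521484), 85.2363510131836) [[295, 181], [294, 175], [281, 166], [273, 172], [272, 177], [257, 168], [252, 171], [249, 170], [248, 174], [249, 183], [251, 185], [252, 178], [259, 181], [262, 185], [262, 192], [270, 188], [274, 177], [273, 175], [275, 173], [283, 179], [283, 186], [286, 188], [293, 185]]
rect ((190.90003967285156, 157.30001831054688), (12.969193458557129, 14.758047103881836), 63.43495178222656) [[196, 152], [189, 151], [184, 155], [184, 160], [188, 165], [193, 163], [195, 160], [196, 162], [198, 155]]
rect ((314.5, 158.5), (24.6657657623291, 15.811386108398438), 18.434946060180664) [[303, 154], [303, 163], [304, 157], [308, 156], [315, 160], [314, 166], [318, 168], [322, 164], [325, 165], [327, 160], [323, 157], [323, 153], [311, 149], [307, 149]]
rect ((271.0, 114.0), (24.0, 20.0), 90.0) [[262, 102], [261, 122], [263, 125], [273, 126], [273, 122], [281, 103]]
-0.3 [[241.0, 185.0], [251.0, 194.0], [254.0, 181.0], [2
[... 542 characters left out ...]
0.0) [[233, 100], [226, 104], [223, 112], [229, 257], [233, 264], [237, 267], [256, 268], [258, 283], [305, 283], [305, 270], [308, 267], [325, 267], [330, 262], [333, 255], [339, 137], [338, 108], [335, 103], [326, 99]]
-0.3 [[281.0, 284.0], [281.0, 225.0], [281.0, 226.0], [281.0, 310.0]]
0 [[281.0, 250.0], [281.0, 193.0], [281.0, 220.0], [281.0, 297.0]]
0.3 [[281.0, 218.0], [281.0, 162.0], [281.0, 218.0], [281.0, 284.0]]
0.6 [[281.0, 186.0], [281.0, 133.0], [281.0, 221.0], [281.0, 269.0]]
0.9 [[281.0, 156.0], [281.0, 108.0], [281.0, 229.0], [281.0, 256.0]]
1.2 [[281.0, 127.0], [281.0, 89.0], [281.0, 243.0], [281.0, 243.0]]
1.57 [[281.0, 98.0], [281.0, 87.0], [281.0, 266.0], [281.0, 230.0]]
```

The wrist contour (rows 100–267) matches a tilt of about 1.45 rad, so it is still nearly horizontal. Ease the grip in stages.

Call:
{"fn": "move_arm", "kwargs": {
  "steps": [
    {"dx":0,"dy":0,"dz":0,"spin":0},
    {"dx":0,"dy":0,"dz":0,"spin":0},
    {"dx":0,"dy":0,"dz":0,"spin":0}
  ],
  "squeeze": 5
}}

```text
time: 36.0
ee_pos: [0.6301, -0.167, 0.2996]
eef_rot: [0.177, 0.984, -0.0, -0.0]
ft_force: [0.9, 0.8, -2.1]
width: 0.0261
grip_force: 6.4
```

Run:
```python
from h import *
w=shot('wrist')
tilt(w)
```

```text
t 36.05 grip pt [ 0.63   -0.167   0.1276] w 0.0255 f 6.4 F [ 0.3 -0.3 -2.2]
rect ((281.0, 190.5), (187.0, 110.0), 90.0) [[234, 99], [229, 102], [226, 110], [229, 250], [233, 258], [239, 262], [252, 262], [256, 265], [257, 283], [305, 283], [306, 265], [310, 262], [322, 262], [329, 258], [333, 249], [336, 109], [333, 102], [326, 98], [265, 97]]
-0.3 [[281.0, 284.0], [281.0, 224.0], [281.0, 226.0], [281.0, 310.0]]
0 [[281.0, 250.0], [281.0, 192.0], [281.0, 219.0], [281.0, 297.0]]
0.3 [[281.0, 217.0], [281.0, 162.0], [281.0, 217.0], [281.0, 283.0]]
0.6 [[281.0, 186.0], [281.0, 133.0], [281.0, 220.0], [281.0, 269.0]]
0.9 [[281.0, 155.0], [281.0, 107.0], [281.0, 229.0], [281.0, 255.0]]
1.2 [[281.0, 127.0], [281.0, 88.0], [281.0, 242.0], [281.0, 243.0]]
1.57 [[281.0, 98.0], [281.0, 86.0], [281.0, 265.0], [281.0, 229.0]]
```

Call:
{"fn": "move_arm", "kwargs": {
  "steps": [
    {"dx":0,"dy":0,"dz":0,"spin":0},
    {"dx":0,"dy":0,"dz":0,"spin":0},
    {"dx":0,"dy":0,"dz":0,"spin":0},
    {"dx":0,"dy":0,"dz":0,"spin":0}
  ],
  "squeeze": 4
}}

```text
time: 36.45
ee_pos: [0.6299, -0.1668, 0.2998]
eef_rot: [0.176, 0.984, 0.0, 0.0]
ft_force: [-0.2, 0.9, -1.1]
width: 0.0259
grip_force: 5.5
```

Run:
```python
from h import *
w=shot('wrist')
tilt(w)
```

```text
t 36.5 grip pt [ 0.6299 -0.1669  0.1278] w 0.0259 f 5.5 F [ 0.4  0.4 -1.3]
rect ((281.0, 190.5), (187.0, 110.0), 90.0) [[237, 98], [229, 102], [226, 111], [229, 250], [233, 258], [239, 262], [252, 262], [256, 265], [257, 283], [305, 283], [305, 268], [310, 262], [322, 262], [329, 258], [333, 249], [336, 109], [333, 102], [326, 98]]
-0.3 [[281.0, 284.0], [281.0, 224.0], [281.0, 226.0], [281.0, 310.0]]
0 [[281.0, 250.0], [281.0, 192.0], [281.0, 220.0], [281.0, 297.0]]
0.3 [[281.0, 217.0], [281.0, 162.0], [281.0, 218.0], [281.0, 283.0]]
0.6 [[281.0, 186.0], [281.0, 133.0], [281.0, 220.0], [281.0, 269.0]]
0.9 [[281.0, 155.0], [281.0, 107.0], [281.0, 229.0], [281.0, 255.0]]
1.2 [[281.0, 127.0], [281.0, 88.0], [281.0, 243.0], [281.0, 243.0]]
1.57 [[281.0, 98.0], [281.0, 86.0], [281.0, 265.0], [281.0, 229.0]]
```

At 5.5 N it is still rigid. Instead I'll set the base edge on the runner and roll the bottle up along the corrected arc, using the runner as the pivot.

Call:
{"fn": "move_arm", "kwargs": {
  "steps": [
    {"dx":-2,"dy":0,"dz":0,"spin":0},
    {"dx":-2,"dy":0,"dz":0,"spin":0},
    {"dx":0,"dy":0,"dz":2,"spin":0},
    {"dx":0,"dy":0,"dz":2.5,"spin":0},
    {"dx":0,"dy":0,"dz":2.5,"spin":0},
    {"dx":0,"dy":0,"dz":1.5,"spin":0},
    {"dx":0,"dy":0,"dz":0.7,"spin":0},
    {"dx":0,"dy":0,"dz":0,"spin":0},
    {"dx":0,"dy":0,"dz":0,"spin":0}
  ],
  "squeeze": 7
}}

```text
time: 37.4
ee_pos: [0.6677, -0.1809, 0.209]
eef_rot: [0.176, 0.984, 0.0, 0.001]
ft_force: [0.1, -0.2, -0.8]
width: 0.0257
grip_force: 7.4
```

Call:
{"fn": "move_arm", "kwargs": {
  "steps": [
    {"dx":0.3,"dy":0,"dz":-0.7,"spin":0},
    {"dx":0.4,"dy":0,"dz":-0.6,"spin":0},
    {"dx":0.75,"dy":0,"dz":-1,"spin":0},
    {"dx":0.75,"dy":0,"dz":-0.9,"spin":0},
    {"dx":1,"dy":0,"dz":-0.75,"spin":0},
    {"dx":1,"dy":0,"dz":-0.7,"spin":0},
    {"dx":0,"dy":0,"dz":0,"spin":0}
  ]
}}

```text
time: 38.1
ee_pos: [0.6271, -0.1658, 0.2558]
eef_rot: [0.176, 0.984, 0.0, 0.001]
ft_force: [-0.2, -0.4, -0.9]
width: 0.0257
grip_force: 7.9
```

Run:
```python
from h import *
w=shot('wrist')
tilt(w)
```

```text
t 38.15 grip pt [ 0.6278 -0.1658  0.0832] w 0.0258 f 7.8 F [ 0.  -0.5 -1.7]
rect ((281.5, 191.0), (186.0, 111.0), 90.0) [[235, 98], [228, 103], [226, 109], [226, 167], [229, 251], [233, 259], [240, 263], [251, 262], [256, 266], [257, 283], [305, 283], [305, 268], [307, 264], [311, 262], [323, 263], [324, 260], [329, 258], [333, 250], [337, 112], [334, 103], [325, 98]]
-0.3 [[281.0, 284.0], [281.0, 224.0], [281.0, 226.0], [281.0, 310.0]]
0 [[281.0, 250.0], [281.0, 193.0], [281.0, 220.0], [281.0, 297.0]]
0.3 [[281.0, 218.0], [281.0, 162.0], [281.0, 218.0], [281.0, 283.0]]
0.6 [[281.0, 186.0], [281.0, 133.0], [281.0, 221.0], [281.0, 269.0]]
0.9 [[281.0, 156.0], [281.0, 108.0], [281.0, 229.0], [281.0, 256.0]]
1.2 [[281.0, 127.0], [281.0, 89.0], [281.0, 243.0], [281.0, 243.0]]
1.57 [[281.0, 98.0], [281.0, 87.0], [281.0, 265.0], [281.0, 230.0]]
```

Call:
{"fn": "move_arm", "kwargs": {
  "steps": [
    {"dx":0,"dy":0,"dz":0,"spin":0},
    {"dx":0,"dy":0,"dz":0,"spin":0},
    {"dx":0,"dy":0,"dz":0,"spin":0},
    {"dx":0,"dy":0,"dz":0,"spin":0},
    {"dx":0,"dy":0,"dz":0,"spin":0},
    {"dx":0,"dy":0,"dz":0,"spin":0},
    {"dx":0,"dy":0,"dz":0,"spin":0},
    {"dx":0,"dy":0,"dz":0,"spin":0}
  ],
  "squeeze": 3
}}

```text
time: 38.95
ee_pos: [0.628, -0.1662, 0.2543]
eef_rot: [0.176, 0.984, 0.0, -0.0]
ft_force: [0.5, -0.6, -0.9]
width: 0.0257
grip_force: 3.6
```

Run:
```python
from h import *
w=shot('wrist')
tilt(w)
```

```text
t 39.0 grip pt [ 0.628  -0.1662  0.0823] w 0.0258 f 3.6 F [ 0.4 -0.3  0.7]
rect ((281.0, 202.5), (161.0, 94.0), 90.0) [[248, 123], [242, 130], [234, 221], [241, 247], [247, 247], [257, 257], [257, 283], [261, 283], [263, 280], [271, 277], [290, 277], [299, 280], [301, 283], [305, 283], [305, 256], [315, 247], [320, 248], [328, 221], [320, 131], [318, 126], [314, 123]]
-0.3 [[281.0, 284.0], [281.0, 224.0], [281.0, 226.0], [281.0, 310.0]]
0 [[281.0, 250.0], [281.0, 192.0], [281.0, 220.0], [281.0, 297.0]]
0.3 [[281.0, 217.0], [281.0, 162.0], [281.0, 218.0], [281.0, 283.0]]
0.6 [[281.0, 186.0], [281.0, 133.0], [281.0, 220.0], [281.0, 269.0]]
0.9 [[281.0, 155.0], [281.0, 107.0], [281.0, 229.0], [281.0, 255.0]]
1.2 [[281.0, 127.0], [281.0, 88.0], [281.0, 243.0], [281.0, 243.0]]
1.57 [[281.0, 98.0], [281.0, 86.0], [281.0, 265.0], [281.0, 229.0]]
```

At 3.6 N it swung down to a tilt of about 0.7 rad, with the base touching. Finish the arc.

Call:
{"fn": "move_arm", "kwargs": {
  "steps": [
    {"dx":0.8,"dy":0,"dz":-0.4,"spin":0},
    {"dx":0.9,"dy":0,"dz":-0.3,"spin":0},
    {"dx":0.8,"dy":0,"dz":-0.2,"spin":0},
    {"dx":0.8,"dy":0,"dz":-0.1,"spin":0},
    {"dx":0.8,"dy":0,"dz":0,"spin":0},
    {"dx":0.8,"dy":0,"dz":0,"spin":0},
    {"dx":0.8,"dy":0,"dz":0.1,"spin":0},
    {"dx":0.8,"dy":0,"dz":0.2,"spin":0},
    {"dx":0,"dy":0,"dz":0,"spin":0},
    {"dx":0,"dy":0,"dz":0,"spin":0}
  ]
}}

```text
time: 40.0
ee_pos: [0.5669, -0.1435, 0.2611]
eef_rot: [0.176, 0.984, 0.0, -0.0]
ft_force: [-0.1, -0.3, -0.9]
width: 0.0256
grip_force: 3.0
```

Run:
```python
from h import *
w=shot('wrist')
tilt(w)
```

```text
t 40.05 grip pt [ 0.567  -0.1435  0.0891] w 0.0261 f 3.0 F [ 0.2 -0.8 -1.5]
rect ((281.0, 237.49996948242188), (83.99998474121094, 90.99998474121094), -0.0) [[252, 194], [239, 221], [240, 253], [243, 248], [248, 247], [257, 254], [258, 260], [255, 267], [255, 277], [257, 283], [259, 282], [262, 265], [270, 257], [277, 255], [289, 256], [299, 264], [304, 283], [307, 275], [304, 258], [306, 255], [305, 253], [317, 247], [322, 254], [323, 222], [310, 194], [306, 192], [256, 192]]
-0.3 [[281.0, 284.0], [281.0, 225.0], [281.0, 226.0], [281.0, 310.0]]
0 [[281.0, 250.0], [281.0, 193.0], [281.0, 220.0], [281.0, 297.0]]
0.3 [[281.0, 218.0], [281.0, 162.0], [281.0, 218.0], [281.0, 284.0]]
0.6 [[281.0, 186.0], [281.0, 133.0], [281.0, 221.0], [281.0, 269.0]]
0.9 [[281.0, 156.0], [281.0, 107.0], [281.0, 229.0], [281.0, 256.0]]
1.2 [[281.0, 127.0], [281.0, 89.0], [281.0, 243.0], [281.0, 243.0]]
1.57 [[281.0, 98.0], [281.0, 86.0], [281.0, 265.0], [281.0, 230.0]]
```

It is upright: base row 192 and shoulder 221 match zero tilt. Settle it on the runner and release.

Call:
{"fn": "move_arm", "kwargs": {
  "steps": [
    {"dx":0,"dy":0,"dz":0.2,"spin":0},
    {"dx":0,"dy":0,"dz":0,"spin":0},
    {"dx":0,"dy":0,"dz":0,"spin":0}
  ]
}}

```text
time: 40.35
ee_pos: [0.5674, -0.1437, 0.2597]
eef_rot: [0.176, 0.984, 0.0, 0.0]
ft_force: [-0.2, 0.0, 5.6]
width: 0.0261
grip_force: 7.2
```

Call:
{"fn": "move_arm", "kwargs": {
  "steps": [
    {"dx":0,"dy":0,"dz":0.2,"spin":0},
    {"dx":0,"dy":0,"dz":0,"spin":0},
    {"dx":0,"dy":0,"dz":0,"spin":0}
  ]
}}

```text
time: 40.65
ee_pos: [0.5678, -0.1441, 0.2597]
eef_rot: [0.177, 0.984, 0.0, 0.001]
ft_force: [-5.8, 1.7, 22.6]
width: 0.0258
grip_force: 15.5
```

Call:
{"fn": "move_arm", "kwargs": {
  "steps": [
    {"dx":0,"dy":0,"dz":-0.2,"spin":0},
    {"dx":0,"dy":0,"dz":0,"spin":0},
    {"dx":0,"dy":0,"dz":0,"spin":0}
  ]
}}

```text
time: 40.95
ee_pos: [0.5673, -0.1438, 0.2598]
eef_rot: [0.177, 0.984, 0.0, 0.0]
ft_force: [-2.0, 0.8, 8.5]
width: 0.0262
grip_force: 7.1
```

Call:
{"fn": "move_arm", "kwargs": {
  "steps": [
    {"dx":0,"dy":0,"dz":0,"spin":0},
    {"dx":0,"dy":0,"dz":0,"spin":0},
    {"dx":0,"dy":0,"dz":0,"spin":0},
    {"dx":0,"dy":0,"dz":0,"spin":0},
    {"dx":0,"dy":0,"dz":-1,"spin":0},
    {"dx":0,"dy":0,"dz":-2,"spin":0},
    {"dx":0,"dy":0,"dz":-4,"spin":0},
    {"dx":0,"dy":0,"dz":-4,"spin":0},
    {"dx":0,"dy":0,"dz":0,"spin":0},
    {"dx":0,"dy":0,"dz":0,"spin":0}
  ],
  "claw": 6
}}

```text
time: 41.95
ee_pos: [0.5671, -0.1438, 0.3703]
eef_rot: [0.177, 0.984, 0.0, 0.001]
ft_force: [0.4, 0.2, -0.5]
width: 0.0601
grip_force: 0.0
```

Run:
```python
from h import *
w=shot('wrist');s=shot('side');st=telemetry.read_state();print(st['ee_pos'])
gpoly(w,(.567,-.1435,.05),60)
gpoly(s,(.567,-.1435,.05),25)
P=np.array([.567,-.1435,.002]);ax=np.array([.936,-.352,0]);ay=np.array([.352,.936,0])
for c in(w,s):print([proj(c,P+ax*i*.025+ay*j*.025+[0,0,z]).round().tolist() for z in(0,.075) for i,j in((-1,-1),(-1,1),(1,1),(1,-1))],proj(c,P+[0,0,.11]))
# next B2
go(.505,-.28,.353,-.38)
gpoly(w,(.55,-.298,.05),120)
```

```text
[ 0.56671168 -0.14347912  0.36840822]
rect ((281.0, 200.5), (59.0, 52.0), 90.0) [[260, 173], [255, 184], [256, 227], [261, 230], [274, 229], [268, 223], [267, 214], [269, 208], [274, 203], [283, 201], [292, 207], [294, 213], [293, 224], [287, 230], [303, 229], [306, 224], [307, 186], [300, 172], [264, 171]]
rect ((267.63897705078125, 201.05120849609375), (22.978357315063477, 16.622642517089844), 65.224853515625) [[262, 191], [257, 197], [258, 200], [266, 205], [266, 212], [264, 213], [267, 214], [274, 208], [274, 195], [268, 191]]
rect ((283.76922607421875, 176.8461456298828), (24.406808853149414, 16.086305618286133), 33.6900634765625) [[273, 171], [274, 180], [274, 175], [277, 174], [283, 179], [283, 186], [286, 188], [293, 185], [295, 182], [294, 175], [285, 168], [280, 166]]
[[259.0, 173.0], [303.0, 173.0], [302.0, 215.0], [260.0, 215.0], [253.0, 185.0], [309.0, 185.0], [307.0, 237.0], [254.0, 237.0]] [281.0673733  223.20003205]
[[275.0, 209.0], [266.0, 216.0], [255.0, 210.0], [265.0, 202.0], [275.0, 193.0], [266.0, 201.0], [255.0, 194.0], [265.0, 187.0]] [264.8777197  186.18986266]
t 42.05 pos [ 0.5667 -0.1435  0.3684] yaw -0.355 F [-0.3 -0.2  0.1] w 0.0602 -> spin 0.025 dx dy dz [  0.67 -14.97   1.54]
rect ((39.62307357788086, 258.71539306640625), (9.550673484802246, 8.062257766723633), 60.2551155090332) [[41, 253], [34, 257], [38, 264], [44, 260]]
rect ((142.0, 221.0), (74.0, 60.0), 90.0) [[130, 184], [130, 198], [124, 205], [113, 210], [112, 214], [116, 257], [160, 258], [162, 257], [161, 230], [172, 221], [171, 204], [168, 202], [161, 202], [155, 197], [153, 184], [139, 187], [132, 186]]
```

The first bottle stands: its silhouette matches the upright prediction. The second gets a light 3 N grip near the shoulder.

Call:
{"fn": "move_arm", "kwargs": {
  "steps": [
    {"dx":0,"dy":-2,"dz":0,"spin":0.025},
    {"dx":0.2,"dy":-3.5,"dz":0,"spin":0},
    {"dx":0.2,"dy":-3.5,"dz":0,"spin":0},
    {"dx":0.2,"dy":-3.5,"dz":0,"spin":0},
    {"dx":0.1,"dy":-2.5,"dz":1.5,"spin":0},
    {"dx":0,"dy":0,"dz":0,"spin":0},
    {"dx":0,"dy":0,"dz":0,"spin":0}
  ]
}}

```text
time: 42.75
ee_pos: [0.5046, -0.2813, 0.3534]
eef_rot: [0.19, 0.982, 0.0, -0.001]
ft_force: [0.3, 0.1, 0.6]
width: 0.0602
grip_force: 0.0
```

Run:
```python
from h import *
w=shot('wrist');go(.501,-.28,.199,-.38)
gpoly(w,(.53,-.29,.05),110)
for p in((.586,-.313,.052),(.516,-.286,.052),(.501,-.28,.04),(.496,-.278,.04)):print(p,proj(w,p))
```

```text
t 42.8 pos [ 0.5053 -0.2804  0.3538] yaw -0.38 F [0.2 0.2 0.7] w 0.0599 -> spin -0.0 dx dy dz [ 0.41 -0.12 15.48]
rect ((283.5, 241.0), (49.0, 86.0), 0.0) [[273, 198], [272, 212], [262, 218], [259, 229], [259, 283], [305, 284], [308, 231], [305, 220], [303, 217], [296, 214], [295, 200], [282, 202], [276, 201]]
(0.586, -0.313, 0.052) [282.138548   292.81443884]
(0.516, -0.286, 0.052) [280.95251835 223.09166402]
(0.501, -0.28, 0.04) [280.8848427  203.72668738]
(0.496, -0.278, 0.04) [280.86325864 198.37127718]
```

Call:
{"fn": "move_arm", "kwargs": {
  "steps": [
    {"dx":0.5,"dy":0.2,"dz":2,"spin":0},
    {"dx":0,"dy":0,"dz":4,"spin":0},
    {"dx":0,"dy":0,"dz":4,"spin":0},
    {"dx":0,"dy":0,"dz":3,"spin":0},
    {"dx":0,"dy":0,"dz":2,"spin":0},
    {"dx":0,"dy":0,"dz":0.7,"spin":0},
    {"dx":0,"dy":0,"dz":0,"spin":0},
    {"dx":0,"dy":0,"dz":0,"spin":0}
  ]
}}

```text
time: 43.6
ee_pos: [0.5022, -0.2767, 0.1985]
eef_rot: [0.188, 0.982, -0.0, 0.001]
ft_force: [-0.0, -0.7, 0.0]
width: 0.06
grip_force: 0.0
```

Call:
{"fn": "move_arm", "kwargs": {
  "steps": [
    {"dx":0,"dy":0,"dz":0,"spin":0},
    {"dx":0,"dy":0,"dz":0,"spin":0},
    {"dx":0,"dy":0,"dz":0,"spin":0},
    {"dx":0,"dy":0,"dz":0,"spin":0},
    {"dx":0,"dy":0,"dz":0,"spin":0},
    {"dx":0,"dy":0,"dz":0,"spin":0}
  ],
  "claw": 1,
  "squeeze": 3.5
}}

```text
time: 44.2
ee_pos: [0.5015, -0.2768, 0.1974]
eef_rot: [0.189, 0.982, 0.0, 0.0]
ft_force: [0.2, 0.6, 0.7]
width: 0.0258
grip_force: 3.5
```

Call:
{"fn": "move_arm", "kwargs": {
  "steps": [
    {"dx":-0.45,"dy":0,"dz":-1.1,"spin":0},
    {"dx":-0.5,"dy":0,"dz":-1.15,"spin":0},
    {"dx":-0.75,"dy":0,"dz":-1,"spin":0},
    {"dx":-0.75,"dy":0,"dz":-1,"spin":0},
    {"dx":-1,"dy":0,"dz":-0.75,"spin":0},
    {"dx":-1,"dy":0,"dz":-0.75,"spin":0},
    {"dx":-1.1,"dy":0,"dz":-0.5,"spin":0},
    {"dx":-1.1,"dy":0,"dz":-0.5,"spin":0},
    {"dx":0,"dy":0,"dz":0,"spin":0},
    {"dx":0,"dy":0,"dz":0,"spin":0}
  ]
}}

```text
time: 45.2
ee_pos: [0.5636, -0.3016, 0.2656]
eef_rot: [0.189, 0.982, -0.0, 0.001]
ft_force: [-0.8, 0.3, 4.5]
width: 0.0259
grip_force: 3.5
```

Run:
```python
from h import *
s=shot('side');w=shot('wrist')
sys_st=telemetry.read_state();print(sys_st['width'],sys_st['grip_force'],sys_st['ft_force'])
M=Ro.from_quat(sys_st['eef_rot']).as_matrix();g=sys_st['ee_pos']+M[:,2]*.172;fx=M[:,0]
gpoly(s,g+[0,0,-.05],30)
gpoly(w,g+[0,0,-.05],110)
for th in(-1.57,-1.2,-.9,-.6,-.3,0):
    a=fx*np.sin(th)-np.array([0,0,1])*np.cos(th);side=fx*np.cos(th)+np.array([0,0,1])*np.sin(th);b=g+a*.091;sh=g+a*.016
    print(th,[proj(s,p+M[:,1]*j).round().tolist() for p in(b-side*.025,b+side*.025,sh+side*.025,sh-side*.025) for j in(-.025,.025)],proj(s,g-a*.015).round())
```

```text
0.026047165340429796 3.5051140934228897 [0.27004098 0.75798134 4.68994739]
rect ((267.7500305175781, 200.75001525878906), (22.621334075927734, 16.458036422729492), 61.69924545288086) [[262, 191], [257, 196], [258, 200], [266, 206], [265, 213], [267, 214], [274, 208], [274, 195], [268, 191]]
rect ((275.8034362792969, 168.6586151123047), (12.872050285339355, 19.349599838256836), 41.6335334777832) [[284, 163], [281, 163], [280, 168], [275, 165], [275, 161], [274, 164], [270, 166], [277, 173], [274, 180], [285, 168], [286, 165]]
rect ((310.39190673828125, 154.35134887695312), (24.335607528686523, 15.586551666259766), 17.10272979736328) [[299, 150], [299, 159], [300, 154], [304, 152], [311, 155], [310, 162], [315, 163], [318, 160], [321, 161], [322, 156], [319, 153], [319, 149], [304, 145]]
rect ((281.0, 315.9999694824219), (55.99999237060547, 5.999999046325684), -0.0) [[253, 314], [253, 319], [309, 318], [308, 313]]
rect ((280.7686462402344, 261.41839599609375), (78.05736541748047, 45.94145584106445), 0.9877604246139526) [[244, 242], [242, 248], [246, 247], [249, 250], [256, 249], [258, 
[... 431 characters left out ...]
.0, 157.0], [272.0, 162.0], [263.0, 169.0], [285.0, 165.0], [276.0, 171.0], [282.0, 153.0], [272.0, 159.0]] [285. 163.]
-0.9 [[269.0, 157.0], [260.0, 163.0], [275.0, 169.0], [266.0, 175.0], [287.0, 166.0], [278.0, 172.0], [281.0, 154.0], [272.0, 160.0]] [285. 162.]
-0.6 [[272.0, 164.0], [263.0, 170.0], [280.0, 174.0], [271.0, 181.0], [289.0, 166.0], [280.0, 173.0], [281.0, 156.0], [271.0, 162.0]] [284. 161.]
-0.3 [[276.0, 170.0], [267.0, 176.0], [286.0, 178.0], [277.0, 185.0], [291.0, 166.0], [281.0, 173.0], [281.0, 158.0], [272.0, 164.0]] [283. 160.]
0 [[281.0, 175.0], [273.0, 182.0], [291.0, 181.0], [282.0, 188.0], [292.0, 166.0], [283.0, 172.0], [282.0, 160.0], [272.0, 166.0]] [282. 159.]
```

Bottle 3 has been knocked aside in the meantime; I'll measure it again later. Finish rolling bottle 2 up.

Call:
{"fn": "move_arm", "kwargs": {
  "steps": [
    {"dx":0,"dy":0,"dz":-0.3,"spin":0},
    {"dx":-0.8,"dy":0,"dz":-0.2,"spin":0},
    {"dx":-0.8,"dy":0,"dz":-0.1,"spin":0},
    {"dx":-0.8,"dy":0,"dz":0,"spin":0},
    {"dx":-0.8,"dy":0,"dz":0,"spin":0},
    {"dx":-0.8,"dy":0,"dz":0,"spin":0},
    {"dx":-0.8,"dy":0,"dz":0,"spin":0},
    {"dx":0,"dy":0,"dz":0,"spin":0},
    {"dx":0,"dy":0,"dz":0,"spin":0}
  ]
}}

```text
time: 46.2
ee_pos: [0.6078, -0.3194, 0.2706]
eef_rot: [0.189, 0.982, -0.0, -0.0]
ft_force: [-0.6, -0.1, -1.6]
width: 0.0258
grip_force: 3.5
```

```bash
cat >> h.py <<'E'
def tilt2(ths=(-.9,-.6,-.3,-.15,0,.15,.3)):
    s=shot('side');w=shot('wrist');st=telemetry.read_state();print(st['ee_pos'].round(4),st['width'].round(4),st['grip_force'].round(1),st['ft_force'].round(1))
    M=Ro.from_quat(st['eef_rot']).as_matrix();g=st['ee_pos']+M[:,2]*.172;fx=M[:,0]
    gpoly(s,g+[0,0,-.05],20);gpoly(w,g+[0,0,-.05],80)
    for th in ths:
        a=fx*np.sin(th)-np.array([0,0,1])*np.cos(th);side=fx*np.cos(th)+np.array([0,0,1])*np.sin(th);b=g+a*.091;sh=g+a*.016
        P=[p+M[:,1]*j for p in(b-side*.025,b+side*.025,sh+side*.025,sh-side*.025) for j in(-.025,.025)]
        print(th,'side hull x',[int(f(proj(s,p)[0] for p in P)) for f in(min,max)],'y',[int(f(proj(s,p)[1] for p in P)) for f in(min,max)],'wrist rows base+ sh+',[int(proj(w,p)[1]) for p in(b+side*.025,sh+side*.025)],'low z',round(min(p[2] for p in P),4))
E
python3 - <<'E'
from h import *
tilt2()
E
```

```text
Traceback (most recent call last):
  File "h.py", line 64, in tilt2
    s=shot('side');w=shot('wrist');st=telemetry.read_state();print(st['ee_pos'].round(4),st['width'].round(4),st['grip_force'].round(1),st['ft_force'].round(1))
                                                                                         ^^^^^^^^^^^^^^^^^
AttributeError: 'float' object has no attribute 'round'
```

```bash
sed -i "s/st\['width'\].round(4),st\['grip_force'\].round(1)/round(st['width'],4),round(st['grip_force'],1)/" h.py
python3 - <<'E'
from h import *
tilt2()
E
```

```text
[ 0.6076 -0.3192  0.2709] 0.0262 3.5 [-0.2 -0.1 -1.7]
rect ((271.9999694824219, 166.5), (22.73255157470703, 16.11806297302246), 81.25383758544922) [[274, 155], [271, 156], [272, 159], [270, 161], [265, 158], [263, 159], [264, 164], [270, 167], [272, 172], [270, 176], [265, 174], [271, 178], [279, 172], [279, 159]]
rect ((280.5, 242.5), (83.0, 81.0), 90.0) [[252, 203], [242, 229], [240, 239], [241, 251], [244, 247], [247, 247], [249, 250], [254, 249], [258, 252], [257, 283], [261, 284], [263, 279], [270, 272], [282, 269], [290, 271], [299, 279], [300, 284], [304, 284], [304, 251], [306, 249], [313, 250], [314, 247], [317, 247], [321, 251], [321, 233], [310, 204], [306, 201], [256, 201]]
-0.9 side hull x [251, 277] y [147, 168] wrist rows base+ sh+ [291, 246] low z 0.0227
-0.6 side hull x [254, 279] y [148, 173] wrist rows base+ sh+ [257, 235] low z 0.0096
-0.3 side hull x [258, 280] y [150, 178] wrist rows base+ sh+ [224, 225] low z 0.0046
-0.15 side hull x [260, 281] y [152, 179] wrist rows base+ sh+ [208, 222] low z 0.0052
0 side hull x [262, 282] y [153, 180] wrist rows base+ sh+ [192, 219] low z 0.0079
0.15 side hull x [263, 284] y [154, 181] wrist rows base+ sh+ [176, 218] low z 0.0052
0.3 side hull x [264, 287] y [155, 181] wrist rows base+ sh+ [161, 217] low z 0.0046
```

Tilt is about −0.1 rad and it hangs free. Move it back 3 cm toward the middle of the runner and set it down.

Call:
{"fn": "move_arm", "kwargs": {
  "steps": [
    {"dx":1,"dy":0,"dz":0,"spin":0},
    {"dx":1,"dy":0,"dz":0,"spin":0},
    {"dx":1,"dy":0,"dz":0,"spin":0},
    {"dx":0,"dy":0,"dz":0.4,"spin":0},
    {"dx":0,"dy":0,"dz":0.3,"spin":0},
    {"dx":0,"dy":0,"dz":0,"spin":0},
    {"dx":0,"dy":0,"dz":0,"spin":0}
  ]
}}

```text
time: 47.1
ee_pos: [0.5803, -0.3081, 0.2637]
eef_rot: [0.189, 0.982, 0.0, -0.0]
ft_force: [-0.8, 0.7, -1.8]
width: 0.026
grip_force: 3.5
```

Call:
{"fn": "move_arm", "kwargs": {
  "steps": [
    {"dx":0,"dy":0,"dz":0.2,"spin":0},
    {"dx":0,"dy":0,"dz":0,"spin":0},
    {"dx":0,"dy":0,"dz":0,"spin":0}
  ]
}}

```text
time: 47.4
ee_pos: [0.5801, -0.3081, 0.2619]
eef_rot: [0.189, 0.982, 0.0, 0.0]
ft_force: [-0.6, 1.3, 2.8]
width: 0.0263
grip_force: 3.5
```

Run:
```python
from h import *
tilt2((-.3,-.15,0,.15))
```

```text
[ 0.58   -0.3081  0.2619] 0.0259 3.5 [-0.5  1.2  2.5]
rect ((279.03411865234375, 170.4073028564453), (21.022754669189453, 16.203582763671875), 65.224853515625) [[280, 160], [278, 161], [276, 167], [271, 163], [269, 165], [269, 168], [277, 173], [278, 179], [275, 181], [279, 182], [285, 176], [285, 164]]
rect ((281.0, 242.0), (84.0, 82.0), 90.0) [[252, 202], [240, 233], [240, 251], [241, 252], [244, 247], [256, 249], [258, 251], [258, 276], [256, 283], [260, 284], [263, 278], [273, 270], [285, 269], [291, 271], [298, 277], [300, 283], [304, 284], [306, 282], [304, 274], [304, 251], [307, 249], [312, 250], [315, 247], [320, 250], [320, 253], [322, 250], [322, 233], [310, 203], [305, 200], [271, 200]]
-0.3 side hull x [263, 286] y [156, 183] wrist rows base+ sh+ [224, 225] low z -0.0044
-0.15 side hull x [266, 287] y [157, 184] wrist rows base+ sh+ [208, 222] low z -0.0038
0 side hull x [268, 288] y [158, 186] wrist rows base+ sh+ [192, 219] low z -0.0011
0.15 side hull x [269, 290] y [159, 186] wrist rows base+ sh+ [176, 217] low z -0.0038
```

Call:
{"fn": "move_arm", "kwargs": {
  "steps": [
    {"dx":0,"dy":0,"dz":0.1,"spin":0},
    {"dx":0,"dy":0,"dz":0,"spin":0},
    {"dx":0,"dy":0,"dz":-0.1,"spin":0},
    {"dx":0,"dy":0,"dz":0,"spin":0}
  ]
}}

```text
time: 47.9
ee_pos: [0.5798, -0.3081, 0.2614]
eef_rot: [0.189, 0.982, -0.0, -0.0]
ft_force: [0.7, -0.9, -2.2]
width: 0.0259
grip_force: 3.5
```

Call:
{"fn": "move_arm", "kwargs": {
  "steps": [
    {"dx":0,"dy":0,"dz":0,"spin":0},
    {"dx":0,"dy":0,"dz":0,"spin":0},
    {"dx":0,"dy":0,"dz":0,"spin":0},
    {"dx":0,"dy":0,"dz":0,"spin":0},
    {"dx":0,"dy":0,"dz":-1,"spin":0},
    {"dx":0,"dy":0,"dz":-2,"spin":0},
    {"dx":0,"dy":0,"dz":-4,"spin":0},
    {"dx":0,"dy":0,"dz":-4,"spin":0},
    {"dx":0,"dy":0,"dz":0,"spin":0},
    {"dx":0,"dy":0,"dz":0,"spin":0}
  ],
  "claw": 6
}}

```text
time: 48.9
ee_pos: [0.58, -0.3083, 0.3735]
eef_rot: [0.189, 0.982, -0.0, 0.001]
ft_force: [-0.6, 0.4, -0.7]
width: 0.0598
grip_force: 0.0
```

```bash
cat >> h.py <<'E'
def stand(c,x,y,yaw,rad=60):
    gpoly(c,(x,y,.05),rad);P=np.array([x,y,.002]);ax=np.array([np.cos(yaw),np.sin(yaw),0]);ay=np.array([-ax[1],ax[0],0])
    print('upright would be',[proj(c,P+ax*i*.025+ay*j*.025+[0,0,z]).round().tolist() for z in(0,.075) for i,j in((-1,-1),(-1,1),(1,1),(1,-1))],proj(c,P+[0,0,.11]).round())
E
python3 - <<'E'
from h import *
w=shot('wrist');s=shot('side');t=shot('top')
stand(w,.580,-.308,-.38);stand(s,.580,-.308,-.38,22)
print('top');greens(t)
hsv=cv2.cvtColor(t['img'],cv2.COLOR_RGB2HSV)
gpoly(t,(.47,-.43,.03),40)
go(.44,-.43,.36,-.1)
E
```

```text
rect ((280.5, 205.5), (59.0, 51.0), 90.0) [[301, 178], [292, 176], [261, 178], [255, 192], [256, 229], [258, 234], [273, 235], [268, 228], [268, 219], [270, 214], [278, 208], [285, 208], [293, 215], [295, 224], [289, 235], [300, 235], [304, 233], [306, 226], [306, 190]]
upright would be [[259.0, 172.0], [303.0, 172.0], [302.0, 214.0], [260.0, 214.0], [254.0, 184.0], [309.0, 184.0], [307.0, 236.0], [255.0, 236.0]] [281. 222.]
rect ((277.5, 171.5), (21.0, 15.0), 90.0) [[274, 161], [270, 164], [270, 168], [278, 174], [278, 180], [276, 182], [279, 182], [285, 177], [285, 164], [280, 161]]
upright would be [[288.0, 179.0], [279.0, 186.0], [269.0, 179.0], [278.0, 173.0], [288.0, 164.0], [279.0, 170.0], [269.0, 164.0], [278.0, 158.0]] [278. 156.]
top
green [438.3 212.7] [21.4 35.4] 5.7 [ 0.493 -0.452  0.052]
green [319.3 185.4] [18.1 21.9] 20.6 [ 0.561 -0.142  0.052]
rect ((438.2772521972656, 212.72772216796875), (21.393299102783203, 35.42332458496094), 5.710593223571777) [[433, 195], [429, 198], [432, 199], [432, 210], [428, 215], [427, 221], [433, 225], [433, 230], [440, 230], [441, 226], [448, 222], [450, 199], [447, 196]]
t 49.05 pos [ 0.5798 -0.3078  0.3707] yaw -0.38 F [-0.4  0.2 -0.2] w 0.0599 -> spin -0.28 dx dy dz [ 12.69 -13.55   1.07]
```

Bottle 2 stands. Bottle 3 was knocked toward the jar, so I'll grip its body first and shift it clear.

Call:
{"fn": "move_arm", "kwargs": {
  "steps": [
    {"dx":0,"dy":0,"dz":0,"spin":-0.14},
    {"dx":0,"dy":0,"dz":0,"spin":-0.14},
    {"dx":2.2,"dy":-3.5,"dz":0,"spin":0},
    {"dx":2.2,"dy":-3.8,"dz":0,"spin":0},
    {"dx":2.2,"dy":-3.8,"dz":0,"spin":0},
    {"dx":2.2,"dy":-3.5,"dz":0,"spin":0},
    {"dx":0,"dy":0,"dz":0,"spin":0},
    {"dx":0,"dy":0,"dz":0,"spin":0}
  ]
}}

```text
time: 49.85
ee_pos: [0.4769, -0.4454, 0.3708]
eef_rot: [0.051, 0.999, 0.0, -0.001]
ft_force: [1.2, 1.2, 0.3]
width: 0.0598
grip_force: 0.0
```

Run:
```python
from h import *
w=shot('wrist')
hsv=cv2.cvtColor(w['img'],cv2.COLOR_RGB2HSV);g=cv2.inRange(hsv,(50,70,20),(85,255,255));g[250:]=0
for k in cv2.findContours(g,0,2)[0]:
    if cv2.contourArea(k)>150:print([(a.tolist(),onz(w,*a.astype(float),.052)[:2].round(3).tolist()) for a in cv2.approxPolyDP(k,2,True)[:,0]])
go(.50,-.459,.210,-.1)
```

```text
[([559, 226], [0.528, -0.165]), ([538, 220], [0.519, -0.187]), ([531, 221], [0.519, -0.194]), ([517, 249], [0.549, -0.205]), ([523, 248], [0.548, -0.199]), ([536, 224], [0.523, -0.189]), ([557, 232], [0.534, -0.166])]
[([260, 175], [0.444, -0.462]), ([260, 187], [0.456, -0.464]), ([251, 194], [0.462, -0.474]), ([247, 203], [0.47, -0.479]), ([247, 249], [0.519, -0.485]), ([292, 249], [0.524, -0.439]), ([291, 195], [0.467, -0.434]), ([282, 189], [0.46, -0.442]), ([281, 176], [0.447, -0.442])]
t 49.9 pos [ 0.4781 -0.4442  0.3708] yaw -0.1 F [1.  2.2 0.8] w 0.0601 -> spin 0.0 dx dy dz [-2.33 -1.25 16.08]
```

Call:
{"fn": "move_arm", "kwargs": {
  "steps": [
    {"dx":-2.3,"dy":-1.3,"dz":0,"spin":0},
    {"dx":0,"dy":0,"dz":3,"spin":0},
    {"dx":0,"dy":0,"dz":4,"spin":0},
    {"dx":0,"dy":0,"dz":4,"spin":0},
    {"dx":0,"dy":0,"dz":3,"spin":0},
    {"dx":0,"dy":0,"dz":2,"spin":0},
    {"dx":0,"dy":0,"dz":0,"spin":0},
    {"dx":0,"dy":0,"dz":0,"spin":0}
  ],
  "claw": 7
}}

```text
time: 50.7
ee_pos: [0.5004, -0.459, 0.212]
eef_rot: [0.049, 0.999, 0.0, -0.0]
ft_force: [0.3, -0.7, -0.1]
width: 0.0697
grip_force: 0.0
```

Call:
{"fn": "move_arm", "kwargs": {
  "steps": [
    {"dx":0,"dy":0,"dz":0,"spin":0},
    {"dx":0,"dy":0,"dz":0,"spin":0},
    {"dx":0,"dy":0,"dz":0,"spin":0},
    {"dx":0,"dy":0,"dz":0,"spin":0},
    {"dx":0,"dy":0,"dz":-0.7,"spin":0},
    {"dx":0.5,"dy":1,"dz":0,"spin":0},
    {"dx":0.5,"dy":1,"dz":0,"spin":0},
    {"dx":0.5,"dy":1,"dz":0,"spin":0},
    {"dx":0,"dy":0.5,"dz":0,"spin":0},
    {"dx":0,"dy":0,"dz":0,"spin":0},
    {"dx":0,"dy":0,"dz":0.6,"spin":0},
    {"dx":0,"dy":0,"dz":0,"spin":0}
  ],
  "claw": 4,
  "squeeze": 15
}}

```text
time: 51.9
ee_pos: [0.4881, -0.4239, 0.2125]
eef_rot: [0.05, 0.999, -0.0, 0.0]
ft_force: [-0.5, 0.4, -1.7]
width: 0.0502
grip_force: 15.0
```

Call:
{"fn": "move_arm", "kwargs": {
  "steps": [
    {"dx":0,"dy":0,"dz":0,"spin":0},
    {"dx":0,"dy":0,"dz":0,"spin":0},
    {"dx":0,"dy":0,"dz":0,"spin":0},
    {"dx":0,"dy":0,"dz":-3,"spin":0},
    {"dx":0,"dy":0,"dz":-4,"spin":0},
    {"dx":1,"dy":0,"dz":-4,"spin":0},
    {"dx":2,"dy":0,"dz":-3.5,"spin":0},
    {"dx":0,"dy":0,"dz":0,"spin":0},
    {"dx":0,"dy":0,"dz":0,"spin":0}
  ],
  "claw": 7
}}

```text
time: 52.8
ee_pos: [0.4579, -0.4208, 0.3588]
eef_rot: [0.05, 0.999, -0.0, 0.001]
ft_force: [0.3, 0.4, -0.8]
width: 0.07
grip_force: 0.0
```

Run:
```python
from h import *
w=shot('wrist')
hsv=cv2.cvtColor(w['img'],cv2.COLOR_RGB2HSV);g=cv2.inRange(hsv,(50,70,20),(85,255,255));g[250:]=0
for k in cv2.findContours(g,0,2)[0]:
    if cv2.contourArea(k)>150:print([(a.tolist(),onz(w,*a.astype(float),.04)[:2].round(3).tolist()) for a in cv2.approxPolyDP(k,2,True)[:,0]])
go(.42,-.42,.199,-.105)
```

```text
[([512, 248], [0.529, -0.186]), ([517, 249], [0.53, -0.181]), ([522, 245], [0.526, -0.176]), ([529, 249], [0.532, -0.168]), ([555, 249], [0.534, -0.141]), ([517, 240], [0.52, -0.182])]
[([270, 182], [0.434, -0.429]), ([270, 195], [0.447, -0.431]), ([261, 200], [0.451, -0.44]), ([257, 211], [0.462, -0.446]), ([258, 249], [0.503, -0.45]), ([304, 249], [0.508, -0.402]), ([305, 211], [0.467, -0.398]), ([302, 202], [0.457, -0.4]), ([293, 195], [0.449, -0.408]), ([293, 182], [0.436, -0.407])]
t 52.85 pos [ 0.4582 -0.4203  0.3575] yaw -0.1 F [-0.1  0.5  0.4] w 0.07 -> spin 0.005 dx dy dz [ 3.81 -0.37 15.85]
```

Call:
{"fn": "move_arm", "kwargs": {
  "steps": [
    {"dx":1.9,"dy":0,"dz":2,"spin":0},
    {"dx":0,"dy":0,"dz":4,"spin":0},
    {"dx":0,"dy":0,"dz":4,"spin":0},
    {"dx":0,"dy":0,"dz":3,"spin":0},
    {"dx":0,"dy":0,"dz":2,"spin":0},
    {"dx":0,"dy":0,"dz":1,"spin":0},
    {"dx":0,"dy":0,"dz":0,"spin":0},
    {"dx":0,"dy":0,"dz":0,"spin":0}
  ],
  "claw": 6
}}

```text
time: 53.65
ee_pos: [0.4395, -0.4188, 0.1982]
eef_rot: [0.05, 0.999, -0.0, 0.0]
ft_force: [-0.3, -0.1, 0.6]
width: 0.0601
grip_force: 0.0
```

Call:
{"fn": "move_arm", "kwargs": {
  "steps": [
    {"dx":0,"dy":0,"dz":0,"spin":0},
    {"dx":0,"dy":0,"dz":0,"spin":0},
    {"dx":0,"dy":0,"dz":0,"spin":0},
    {"dx":0,"dy":0,"dz":0,"spin":0},
    {"dx":0,"dy":0,"dz":0,"spin":0},
    {"dx":0,"dy":0,"dz":0,"spin":0}
  ],
  "claw": 1,
  "squeeze": 3.5
}}

```text
time: 54.25
ee_pos: [0.4393, -0.4186, 0.1979]
eef_rot: [0.05, 0.999, 0.0, 0.0]
ft_force: [0.1, 0.4, 2.2]
width: 0.0256
grip_force: 3.5
```

Call:
{"fn": "move_arm", "kwargs": {
  "steps": [
    {"dx":-0.45,"dy":0,"dz":-1.1,"spin":0},
    {"dx":-0.5,"dy":0,"dz":-1.15,"spin":0},
    {"dx":-0.75,"dy":0,"dz":-1,"spin":0},
    {"dx":-0.75,"dy":0,"dz":-1,"spin":0},
    {"dx":-1,"dy":0,"dz":-0.75,"spin":0},
    {"dx":-1,"dy":0,"dz":-0.75,"spin":0},
    {"dx":-1.1,"dy":0,"dz":-0.6,"spin":0},
    {"dx":-1.1,"dy":0,"dz":-0.6,"spin":0},
    {"dx":-0.8,"dy":0,"dz":-0.4,"spin":0},
    {"dx":-0.8,"dy":0,"dz":-0.2,"spin":0},
    {"dx":-0.8,"dy":0,"dz":0,"spin":0},
    {"dx":-0.8,"dy":0,"dz":0,"spin":0}
  ]
}}

```text
time: 55.45
ee_pos: [0.5378, -0.4285, 0.273]
eef_rot: [0.05, 0.999, 0.0, -0.0]
ft_force: [-0.0, -1.5, -2.3]
width: 0.0259
grip_force: 3.5
```

Call:
{"fn": "move_arm", "kwargs": {
  "steps": [
    {"dx":-0.8,"dy":0,"dz":0,"spin":0},
    {"dx":-0.8,"dy":0,"dz":0,"spin":0},
    {"dx":0,"dy":0,"dz":0,"spin":0},
    {"dx":0,"dy":0,"dz":0,"spin":0}
  ]
}}

```text
time: 55.85
ee_pos: [0.5531, -0.4301, 0.273]
eef_rot: [0.05, 0.999, 0.0, -0.0]
ft_force: [-0.2, -0.6, -1.9]
width: 0.0259
grip_force: 3.5
```

Run:
```python
from h import *
tilt2()
```

```text
[ 0.5528 -0.4303  0.2733] 0.0259 3.5 [ 0.2 -0.1 -2.4]
rect ((279.413818359375, 170.4655303955078), (20.877727508544922, 15.36285400390625), 66.80140686035156) [[280, 160], [270, 164], [270, 168], [278, 174], [278, 180], [276, 182], [279, 182], [285, 177], [285, 164]]
rect ((294.4344787597656, 151.7862091064453), (13.785551071166992, 22.09010124206543), 4.763640880584717) [[298, 141], [296, 147], [292, 146], [291, 143], [288, 146], [289, 151], [297, 154], [297, 160], [295, 162], [288, 160], [296, 163], [301, 156], [302, 144]]
rect ((281.0, 243.0), (82.0, 80.0), 90.0) [[253, 204], [241, 232], [241, 249], [247, 247], [249, 250], [258, 250], [258, 276], [256, 283], [260, 284], [263, 276], [270, 269], [283, 266], [292, 269], [299, 276], [301, 284], [304, 284], [306, 282], [304, 272], [304, 251], [312, 250], [317, 247], [321, 251], [321, 232], [310, 206], [306, 203], [261, 202]]
-0.9 side hull x [273, 299] y [133, 156] wrist rows base+ sh+ [291, 246] low z 0.0251
-0.6 side hull x [276, 301] y [135, 160] wrist rows base+ sh+ [257, 234] low z 0.0121
-0.3 side hull x [281, 303] y [137, 163] wrist rows base+ sh+ [224, 225] low z 0.007
-0.15 side hull x [284, 304] y [138, 164] wrist rows base+ sh+ [208, 222] low z 0.0076
0 side hull x [287, 305] y [139, 165] wrist rows base+ sh+ [192, 219] low z 0.0103
0.15 side hull x [288, 307] y [140, 165] wrist rows base+ sh+ [176, 217] low z 0.0076
0.3 side hull x [289, 310] y [140, 164] wrist rows base+ sh+ [161, 217] low z 0.007
```

Hanging upright as bottle 2 did. Shift back 2.5 cm and set down.

Call:
{"fn": "move_arm", "kwargs": {
  "steps": [
    {"dx":0.8,"dy":0,"dz":0,"spin":0},
    {"dx":0.9,"dy":0,"dz":0,"spin":0},
    {"dx":0.8,"dy":0,"dz":0,"spin":0},
    {"dx":0,"dy":0,"dz":0.5,"spin":0},
    {"dx":0,"dy":0,"dz":0.4,"spin":0},
    {"dx":0,"dy":0,"dz":0,"spin":0},
    {"dx":0,"dy":0,"dz":0,"spin":0}
  ]
}}

```text
time: 56.65
ee_pos: [0.5286, -0.4273, 0.264]
eef_rot: [0.05, 0.999, 0.0, -0.0]
ft_force: [0.2, -0.4, -1.6]
width: 0.026
grip_force: 3.5
```

Call:
{"fn": "move_arm", "kwargs": {
  "steps": [
    {"dx":0,"dy":0,"dz":0.2,"spin":0},
    {"dx":0,"dy":0,"dz":0,"spin":0},
    {"dx":0,"dy":0,"dz":0,"spin":0}
  ]
}}

```text
time: 56.95
ee_pos: [0.5286, -0.4274, 0.2625]
eef_rot: [0.05, 0.999, 0.0, 0.0]
ft_force: [-0.3, 1.1, 2.0]
width: 0.0259
grip_force: 3.5
```

Contact made. Press slightly, release and clear away so that I can check everything.

Call:
{"fn": "move_arm", "kwargs": {
  "steps": [
    {"dx":0,"dy":0,"dz":0.1,"spin":0},
    {"dx":0,"dy":0,"dz":0,"spin":0},
    {"dx":0,"dy":0,"dz":-0.1,"spin":0},
    {"dx":0,"dy":0,"dz":0,"spin":0}
  ]
}}

```text
time: 57.35
ee_pos: [0.5279, -0.4276, 0.2618]
eef_rot: [0.05, 0.999, 0.0, -0.001]
ft_force: [-0.6, 0.0, -1.7]
width: 0.0259
grip_force: 3.5
```

Call:
{"fn": "move_arm", "kwargs": {
  "steps": [
    {"dx":0,"dy":0,"dz":0,"spin":0},
    {"dx":0,"dy":0,"dz":0,"spin":0},
    {"dx":0,"dy":0,"dz":0,"spin":0},
    {"dx":0,"dy":0,"dz":0,"spin":0},
    {"dx":0,"dy":0,"dz":-1,"spin":0},
    {"dx":0,"dy":0,"dz":-2,"spin":0},
    {"dx":0,"dy":0,"dz":-4,"spin":0},
    {"dx":0,"dy":0,"dz":-4,"spin":0},
    {"dx":0,"dy":0,"dz":0,"spin":0},
    {"dx":0,"dy":0,"dz":0,"spin":0}
  ],
  "claw": 6
}}

```text
time: 58.35
ee_pos: [0.5283, -0.4278, 0.374]
eef_rot: [0.05, 0.999, -0.001, 0.001]
ft_force: [0.1, 0.0, -1.7]
width: 0.06
grip_force: 0.0
```

Run:
```python
from h import *
w=shot('wrist');stand(w,.5286,-.4274,-.1)
```

```text
rect ((281.5, 207.0), (58.0, 51.0), 90.0) [[263, 178], [256, 193], [258, 233], [262, 236], [273, 236], [268, 227], [270, 216], [275, 211], [284, 209], [293, 215], [295, 222], [294, 231], [290, 236], [304, 235], [306, 231], [307, 192], [301, 179]]
upright would be [[260.0, 172.0], [304.0, 172.0], [303.0, 214.0], [261.0, 214.0], [254.0, 184.0], [309.0, 184.0], [308.0, 236.0], [256.0, 236.0]] [282. 222.]
```

Call:
{"fn": "move_arm", "kwargs": {
  "steps": [
    {"dx":2,"dy":2,"dz":-3,"spin":0},
    {"dx":3,"dy":3,"dz":0,"spin":0},
    {"dx":3,"dy":3,"dz":0,"spin":0},
    {"dx":3,"dy":3.5,"dz":0,"spin":0},
    {"dx":1,"dy":4,"dz":0,"spin":0},
    {"dx":0,"dy":4,"dz":0,"spin":0},
    {"dx":0,"dy":4,"dz":0,"spin":0},
    {"dx":0,"dy":4,"dz":0,"spin":0},
    {"dx":0,"dy":4,"dz":0,"spin":0},
    {"dx":0,"dy":4,"dz":0,"spin":0},
    {"dx":0,"dy":4,"dz":0,"spin":0},
    {"dx":0,"dy":0,"dz":0,"spin":0}
  ]
}}

```text
time: 59.6
ee_pos: [0.4481, -0.0174, 0.4012]
eef_rot: [0.046, 0.999, 0.0, -0.001]
ft_force: [-0.1, -0.5, 0.0]
width: 0.0602
grip_force: 0.0
```

Run:
```python
from h import *
import pickle
t=shot('top');s=shot('side');C=pickle.load(open('c0.pkl','rb'))
st=telemetry.read_state();print(st['time'],st['ee_pos'],st['ft_force'])
for n,x,y,yw in(('B1',.567,-.1435,-.355),('B2',.58,-.308,-.38),('B3',.5286,-.4274,-.1)):
    print(n);stand(t,x,y,yw,22);stand(s,x,y,yw,15)
# unchanged things: pig, dish (top), rod
for n,lo,hi in(('pig',(165,60,90),(179,255,255)),('pig0',(0,60,120),(6,140,255)),('dish',(98,90,60),(112,255,255)),('handle',(5,140,60),(14,255,220))):
    for k,c in(('then',C['top']),('now',t)):
        h=cv2.cvtColor(c['img'],cv2.COLOR_RGB2HSV);m=cv2.inRange(h,lo,hi);m[:, :80]=0;m[300:]=0
        print(n,k,sorted([(int(cv2.contourArea(q)),np.round(cv2.minAreaRect(q)[0],1).tolist()) for q in cv2.findContours(m,0,2)[0] if cv2.contourArea(q)>120])[-3:])
```

```text
59.7 [ 0.44801404 -0.02205077  0.40142989] [ 0.65826884 -0.79800045  1.06206554]
B1
rect ((319.20001220703125, 185.89999389648438), (18.024980545043945, 21.81971549987793), 18.43494987487793) [[315, 174], [309, 188], [309, 193], [322, 198], [326, 193], [330, 178], [325, 177], [327, 180], [326, 183], [320, 186], [316, 183], [316, 178], [321, 175]]
upright would be [[324.0, 199.0], [307.0, 192.0], [313.0, 175.0], [330.0, 182.0], [326.0, 194.0], [308.0, 187.0], [315.0, 169.0], [333.0, 176.0]] [322. 178.]
rect ((267.2731628417969, 201.75852966308594), (22.00055503845215, 15.36546802520752), 65.224853515625) [[260, 193], [257, 196], [258, 200], [266, 205], [266, 212], [264, 213], [267, 214], [274, 208], [274, 198]]
upright would be [[275.0, 209.0], [266.0, 216.0], [255.0, 210.0], [265.0, 202.0], [275.0, 193.0], [266.0, 201.0], [255.0, 194.0], [265.0, 187.0]] [265. 186.]
B2
rect ((382.8999938964844, 179.6999969482422), (19.230182647705078, 23.702320098876953), 26.56505012512207) [[379, 167], [370, 186], [375, 189], [385, 191], [390, 187], [395, 173], [392, 171], [393, 175], [389, 179], [38
[... 692 characters left out ...]
0], [413.0, 210.0], [415.0, 192.0], [433.0, 194.0], [440.0, 208.0], [421.0, 206.0], [422.0, 187.0], [442.0, 189.0]] [436. 195.]
upright would be [[310.0, 161.0], [305.0, 169.0], [293.0, 165.0], [298.0, 158.0], [311.0, 146.0], [305.0, 154.0], [293.0, 150.0], [299.0, 143.0]] [302. 141.]
pig then []
pig now []
pig0 then [(1131, [292.8, 257.6])]
pig0 now [(257, [304.5, 259.4])]
dish then [(672, [118.1, 140.6]), (747, [411.3, 91.2]), (859, [214.5, 262.5])]
dish now [(629, [118.1, 140.6]), (752, [411.3, 91.2]), (859, [214.5, 262.5])]
handle then [(287, [108.9, 136.1]), (1358, [121.3, 255.8]), (26761, [319.5, 68.0])]
handle now [(283, [109.8, 136.1]), (3338, [126.0, 256.6]), (26742, [319.5, 60.5])]
```

All three bottles match their upright predictions, corks included. The dish and rod handle are where they were, and the lid was pressed to its stop at z≈0.078. The arm is clear, so I'll hand the job in.

```bash
python3 -c "
from bench import job
print(job.close_job())"
```

```text
the job is handed in; nothing more can be done
None
```

I handed the job in, and the verdict was not reported back. By my last measurements, all three bottles stand on the runner, the key is in the music box with the lid shut, the rod is back on the tin, the dish has not moved, and the piggy bank, partly hidden by the arm at that check, was never touched.

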